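# Stop the flat lap and prise the dust cap out of its hub

## Robot

A 6-joint arm with a two-finger parallel gripper is mounted at the origin on the work surface. World frame = base frame: x ahead of the robot, y to its left, z up, the work surface at z = 0. Lengths are in m, angles in degrees, forces in N, time in s.
With the tool pointing down it reaches from about 0.275 to 1 m from the base axis. Payload 8.4 kg.
Tool frame: the origin (TCP) lies midway between the tips of the shut fingers; the grasp point (between the pads) lies 19 mm behind it (env.pinch_z is the distance from the TCP to the grasp point, in m); z points along the fingers, y is the line along which they close (so a half turn about z gives the same grasp; the last joint's range is limited). The gripper opens to 85 mm and grips with 20 to 120 N. Pads are 22 mm wide; open, the fingers measure 114 mm over their backs; the gripper's body (76 mm by 85 mm) begins 54 mm behind the grasp point. The pads swing forward as they close: fully open they stand 13 mm farther back than shut.
Start: joints at [74.805, 20.225, 93.587, -0, 66.188, -0.138], TCP at [0.162, 0.604, 0.231] pointing down, gripper open.
Joint ranges: [-150.9, 150.9], [-52.94, 120.26], [3.33, 152.33], [-74.26, 254.26], [0, 154.13], [-172.89, 172.89]. Speed limits (degrees/s): [127.2, 127.2, 159.86, 180, 180, 180].

## Interface

Orientations are given as a 3x3 rotation matrix whose columns are the frame's x, y, z axes.
In Python, from workcell import env gives the robot as it stands.
- The arm moves only by the shell command python3 -m jog 'ROWS'. ROWS is JSON, a list of rows, each an object of numbers: "tx", "ty", "tz": the shift along the tool's x, y, z normalised to -1 to 1, where 1 is 150 mm; "yaw": the turn about the tool's z normalised to -1 to 1, where 1 is 90 degrees; "gripper": the opening, from 0 (shut) to 1 (fully open). A call has exactly 10 rows; each row is the pose to reach, as a shift and turn from the pose commanded when the call began, along the tool's axes at that moment; what a row does not reach only later rows make up. A row lasts 1/12 s, in which the tool goes at most 41.7 mm and 7.16 degrees, less where a joint would pass 70% of its speed; a pose out of reach is approached as far as the arm can. A call with a number of a shift or a turn outside -1 to 1 is refused whole. A call with a gripper value outside its range is refused whole. The fingers move at their own pace and stop on an object; the grip force is fixed at half the most. Time passes only in rows, so rows that repeat a pose let the fingers close, or fill a call up. It gives the time, the measured TCP pose, the force, the opening and the grip force at its end, in the units of the state.
- env.state(): the state, without advancing time (a new reading comes with each control period).
- env.camera(name): name is "side" or "top" or "wrist"; returns (picture, depth): 384x512x3 uint8, red, green, blue; 384x512 float32, m along the optical axis (not along the pixel's ray), 0 where there is no reading.
- env.calibration(name): a dict with "fx", "fy", "cx", "cy" (pixels), "eye" and "attitude" of the camera in the world. Camera axes: x right, y down, z forward; pixel columns grow to the right and rows downward; lengths in m; the calibration is good to about 2 mm. A picture is of the moment at which its call begins: read the wrist's pose just before it. calibration takes no time and is no camera call; for the wrist camera it gives the pose at the moment of the call.
- env.finish_job(): hands the job in; it is judged then, once.
The state is a dict: "t": time; "joints": joint angles; "qvel": joint speeds; "effort": joint torques, N m; "eef_pos": TCP position; "orientation": TCP orientation; "force": force on the tool from outside, world axes, zero at the start; "moment": the same for the moment, N m; "width": opening from 0.0 (shut) to 1.0 (fully open); "gripper_force": force on a finger pad.
Only numpy, scipy, OpenCV 4.12 (cv2) and the standard library are available. Lean on these libraries where they do the work, as an engineer would, in place of code of your own. Each camera call takes 0.05 s, during which the arm holds its last target. There are 200 camera calls.

## Task

Make the flat-lap machine safe and open its hub for a disc change. First press the long stop bar on its front fully home, near its centre so that both ends go down level, and it stays down; then lever the dust cap out of its snap seat with the prising knife in the hub's notch, holding the knife by its wooden handle (the handle lies under the low shelf, so draw the knife out by its blade, lay it down and take it again). Leave the cap loose on the machine and the knife lying flat on the bench, not dropped, and do not disturb the jar, third hand, mug and ring stick.

Things in the scene. Friction and masses are not known exactly. Their poses are not given: they have to be found in the camera images.
- stop_bar (a joint): Hinge of the long grey stop bar on the machine's front (the side facing the robot), rad: 0 = up, 0.30 = fully home, front edge down. The bar is a plate 280 mm long and 36 mm deep with a black rubber strip, hinged along its rear edge. It is stiff (about 6 N at the strip), has no return spring and stays where it is left.
- bar_tilt (a joint): End-to-end tilt of the bar about its centre, rad: 0 = level; pressed off-centre the bar tips, that end going down first. A spring of 11 N m per rad levels it again; stops at 0.06 either way.
- bar_mid (a point): Middle of the stop bar: on its top face, on the centre line of the rubber strip, 24 mm in front of the hinge line. Its own x axis points away from the robot across the bar, y along the bar, z up from its face. About 78 mm above the bench when up; pushed straight down it sinks 7 mm.
- bar_left (a point): Near the left end of the stop bar, 135 mm from its middle, on the top face.
- bar_right (a point): Near the right end of the stop bar, 135 mm from its middle, on the top face.
- machine: Flat-lap machine: grey casing 280 mm (its x) by 300 mm (its y) by 78 mm high, fixed to the bench; origin at bench level under the casing's centre, front towards its -x, where the stop bar stands out 40 mm. On top a round black splash pan, outer radius 94 mm, rim 98 mm above the bench, around the lap disc; a dial 20 mm high at the rear left corner of the deck.
- mast_top (a point): Top of the steel mast (18 mm thick, a 30 by 34 mm block on its upper end at 175 to 205 mm) that stands up from the rear right corner of the machine's deck to 238 mm above the bench. An obstacle.
- lap: Lap disc lying in the splash pan: aluminium, radius 76 mm, flat top 104 mm above the bench, with a steel hub of radius 36 mm, 15 mm high, in its middle. Origin on the axis, 10 mm below the disc's flat top. It does not turn. Its x axis points from the hub's pry notch to the hub's centre.
- notch (a point): Mouth of the pry notch, a 20 mm wide gap in the hub's rim. Behind its open top (10 mm) it runs on under the cap as a slot, flat floor 4.5 mm and ceiling (the cap's underside) 10 mm above the lap's flat top, to 2 mm short of the hub's centre; its outer 8 mm are bevelled. The point is mid-mouth, at the hub's outer radius, 7 mm over the lap, about half-way up the slot. Its x axis points level into the hub, z up.
- cap_mid (a point): Centre of the dust cap: black plastic disc 52 mm across, 5 mm thick, flush in the hub, 30 g; z is its axis. Two snap legs hold it. Raised about 6 mm at its notch edge (some 10 N there) it jumps out and stays tilted on its catches, its centre 4 to 5 mm up. Works with the tip 21 mm in under the cap's edge, resting on the slot's floor, and the handle raised till the knife slopes some 25 degrees.
- cap_seat (a point): Where the centre of the dust cap lies when it is fully seated in the hub (fixed to the lap).
- knife_handle (a point): Centre (half-way up) of the knife's wooden handle, 110 mm long (along its x), 20 mm wide, 16 mm thick; knife 215 mm long, about 80 g. Its x axis points along the knife to the tip, z up when the knife lies flat; this point is then 8 mm above the bench. At the start the handle lies under the shelf and only 80 to 100 mm of blade stand out.
- knife_blade (a point): Point on the knife's blade, on its middle line half-way through its thickness, 45 mm behind the tip and 115 mm from the handle's centre. The blade is flat blunt steel, 105 mm long, 14 mm wide and 2.6 mm thick; when the knife lies on the bench the blade is 8 mm above it.
- knife_tip (a point): Middle of the blade's square tip, 160 mm from the handle's centre.
- shelf: Low wooden shelf fixed on the bench, on the robot's left or right: board 150 mm (its x) by 240 mm (its y), underside 48 mm and top 60 mm above the bench, open towards its +x, legs 12 mm thick at its two y ends; two open tubs on its top up to 105 mm high, 70 mm back from its front edge. The bench before its open side is clear for 280 mm. Origin at bench level under its centre.
- drawers: Fixed dark wooden block of small-parts drawers, 140 mm (its x) by 200 mm (its y), 130 mm high, on the side opposite the shelf. Origin at bench level under its centre.
- jar: Bystander: jar with a black lid, 54 mm across, 60 mm high; origin at the centre of its underside.
- third_hand: Bystander: third hand (round dark base 68 mm across, post and a short cross arm), 109 mm high; origin at the centre of its underside.
- mug: Bystander: white mug 62 mm across, 85 mm high, with brushes and files standing in it up to about 140 mm; origin at the centre of its underside.
- ring_stick: Bystander: upright steel ring stick, a slim cone on a round base 64 mm across, 120 mm high; origin at the centre of its underside.
Things that resemble listed ones, but are neither listed nor needed, are in the scene too. Of the things that look like the part that bears cap_mid, the smaller one is meant.

How it is judged (in metres and radians):
On the way, in this order (a step that is already met when the one before it is completed fails the run):
1. the stop bar is pressed fully home with both ends level (value of joint stop_bar above 0.27 rad and value of joint bar_tilt between -0.018 and 0.018 rad), for 0.1 s.
2. with the bar down, the cap is being raised from its seat by the knife, which is held by its handle (value of joint stop_bar above 0.27 rad and contact force between knife and cap above 0.3 N and contact force between the fingers and knife above 1 N and distance between the grasp point and knife_handle below 0.07 m and distance between cap_mid and cap_seat above 0.0015 m).
At the end, for the whole second after the job is handed in: The stop bar is home (over 0.27 rad) and level (ends within 5 mm); the dust cap is out of its seat (its centre 3 mm or more, at most 120 mm, from where it sat) and at rest; the knife is released and lies flat on the bench (handle's centre under 20 mm up, within 0.1 rad of flat), at rest (all of step 1 and distance between cap_mid and cap_seat between 0.003 and 0.12 m and height (world z) of knife_handle below 0.02 m and angle between knife_handle's own z axis and vertical below 0.1 rad and linear speed of each of knife, cap below 0.02 m/s); the robot touches nothing.
It fails at once if the stop bar tips end to end: one end 5 mm or more lower than the other (0.018 rad) (not (value of joint bar_tilt between -0.018 and 0.018 rad)).
It fails at once if the knife is let go in mid-air (handle over 60 mm up with nothing touching the knife) (height (world z) of knife_handle above 0.06 m and contact force between anything else and knife below 0.01 N).
It fails at once if the jar, third hand, mug or ring stick is shifted by 20 mm or more, or tipped (distance of any of jar, third_hand, mug, ring_stick from where it was at the start of the episode above 0.02 m or angle between any of jar, third_hand, mug, ring_stick's own z axis and vertical above 0.3 rad).
It also fails if it takes over 64 s, if anything falls off the work surface, if the arm or the gripper's body presses on something with over 40 N, if the wrist force passes 120 N, or if a joint passes its speed limit or range.

## Working session

There is one attempt and no reset: what is moved stays moved. The work goes in short steps, Python scripts to look and compute and a shell command to move; the robot and the scene stay as the last step left them, time stands still between calls to the robot, and variables do not carry over. Pictures are saved under pics/ and viewed, at most 10 in all, crops included, and the job is handed in when it is done.

```bash
mkdir -p pics; ls
cat > h.py <<'E'
import numpy as np, cv2
from workcell import env
def cal(n):
    c=env.calibration(n); return c,np.array(c["eye"]),np.array(c["attitude"])
def plane(n,u,v,z,C=None):
    c,e,R=C or cal(n); d=R@np.array([(u-c["cx"])/c["fx"],(v-c["cy"])/c["fy"],1]); return e+d*(z-e[2])/d[2]
def pt(n,u,v,dep,C=None):
    c,e,R=C or cal(n); d=R@np.array([(u-c["cx"])/c["fx"],(v-c["cy"])/c["fy"],1]); return e+d*dep
def proj(n,p,C=None):
    c,e,R=C or cal(n); q=R.T@(np.array(p)-e); return [c["fx"]*q[0]/q[2]+c["cx"],c["fy"]*q[1]/q[2]+c["cy"]]
def cloud(n,dep,C=None):
    c,e,R=C or cal(n); v,u=np.mgrid[:384,:512]
    d=np.stack([(u-c["cx"])/c["fx"],(v-c["cy"])/c["fy"],np.ones(u.shape)],-1)*dep[...,None]
    return d@R.T+e
def shot(n,name):
    C=cal(n); p,d=env.camera(n); cv2.imwrite(f"pics/{name}.png",p[...,::-1]); np.savez(f"pics/{name}.npz",p=p,d=d,e=C[1],R=C[2]); return p,d,C
E
python3 - <<'E'
from h import *
a=shot("top","top0");b=shot("side","side0")
cv2.imwrite("pics/both0.png",cv2.resize(np.vstack([a[0],b[0]])[...,::-1],None,fx=.78,fy=.78))
for n in("top","side","wrist"):
    c=cal(n);print(n,c[0]["fx"],c[1].round(3),c[2].round(3).tolist())
print(env.state()["eef_pos"],np.round(env.state()["orientation"],3).tolist(),env.pinch_z,env.state()["t"])
E
```

```text
pics
top 416.66414362212726 [ 0.292 -0.011  1.365] [[-0.022, -0.981, 0.195], [-1.0, 0.025, 0.014], [-0.018, -0.195, -0.981]]
side 484.5952639745738 [ 0.204 -1.351  1.065] [[0.977, -0.104, 0.187], [-0.213, -0.534, 0.818], [0.015, -0.839, -0.543]]
wrist 295.3637811743474 [0.09  0.621 0.374] [[0.26, 0.924, 0.28], [0.966, -0.249, -0.077], [-0.002, 0.29, -0.957]]
[0.16224881 0.6031104  0.2306272 ] [[-0.966, 0.26, -0.0], [0.26, 0.966, -0.001], [-0.0, -0.001, -1.0]] 0.0187 0.1
```

View pics/top0.png

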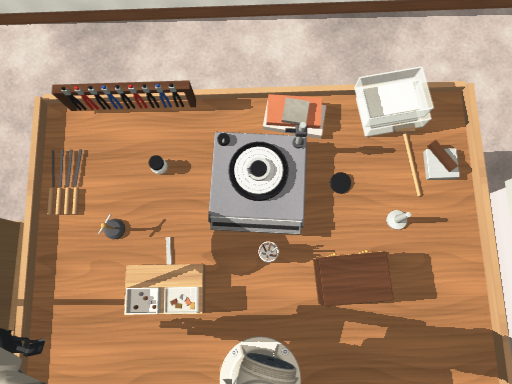

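View pics/side0.png

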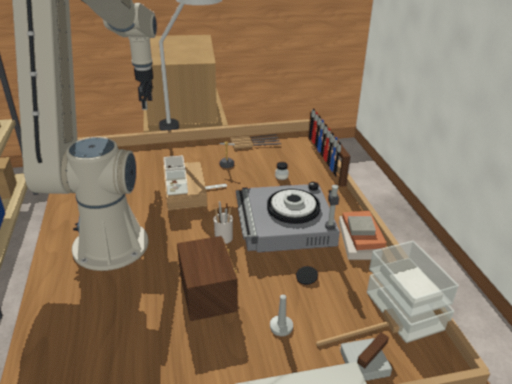

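Run:
```python
from h import *
f=np.load("pics/top0.npz");C=cal("top");P=cloud("top",f["d"]);z=P[...,2]
def blob(lo,hi,u,v,r=None):
    m=((z>lo)&(z<hi)).astype(np.uint8);n,l,s,c=cv2.connectedComponentsWithStats(m)
    if r: u,v=min([(uu,vv) for uu in range(u-r,u+r) for vv in range(v-r,v+r) if l[vv,uu]],key=lambda q:(q[0]-u)**2+(q[1]-v)**2)
    k=l==l[v,u]; return k
for nm,lo,hi,u,v,r in [("deck+bar",.068,.088,220,215,6),("shelf",.052,.066,150,272,6),("mug",.05,.16,268,252,8),("jar",.045,.08,157,164,6),("third",.01,.12,114,228,6),("knife",.004,.02,169,248,6),("drawers",.11,.15,350,280,6),("hub",.112,.135,258,168,8),("disc",.099,.109,245,180,6)]:
    try:
        k=blob(lo,hi,u,v,r);q=P[k];print(nm,len(q),q.mean(0).round(3),np.round(q.min(0),3),np.round(q.max(0),3),[np.round(t,3) for t in cv2.minAreaRect(q[:,:2].astype(np.float32)*1000)])
    except Exception as e: print(nm,e)
k=(z>.16)&(np.abs(P[...,0]-.75)<.15)&(np.abs(P[...,1])<.3);print("mast",P[k].mean(0),P[k].max(0),P[k].min(0))
# bar profile along column
for u in(225,258,290):
  print([(v,*P[v,u].round(3)) for v in range(212,238,2)])
cv2.imwrite("pics/c1.png",cv2.resize(f["p"][120:320,100:320,::-1],None,fx=3.4,fy=3,interpolation=cv2.INTER_CUBIC)[:600])
```

```text
deck+bar 6220 [ 0.575 -0.009  0.079] [ 0.431 -0.171  0.068] [0.769 0.149 0.088] [array([601.521,  -9.202]), array([300.172, 323.031]), np.float64(85.517)]
shelf 1968 [0.304 0.28  0.061] [0.198 0.168 0.053] [0.349 0.409 0.066] [array([274.966, 288.067]), array([242.03 , 147.573]), np.float64(88.673)]
mug 144 [ 0.382 -0.037  0.091] [ 0.349 -0.067  0.05 ] [ 0.41  -0.006  0.143] [array([379.305, -35.882]), array([60.331, 59.455]), np.float64(21.471)]
jar 183 [0.677 0.321 0.06 ] [0.654 0.299 0.045] [0.702 0.346 0.067] [array([678.487, 322.402]), array([45.803, 46.698]), np.float64(17.466)]
third 378 [0.469 0.463 0.036] [0.438 0.433 0.01 ] [0.502 0.498 0.111] [array([469.885, 465.582]), array([63.994, 65.004]), np.float64(1.071)]
knife 123 [0.395 0.287 0.01 ] [0.353 0.277 0.004] [0.441 0.298 0.018] [array([396.783, 289.546]), array([88.351, 19.135]), np.float64(4.445)]
drawers 3489 [ 0.292 -0.283  0.131] [ 0.216 -0.388  0.11 ] [ 0.374 -0.181  0.14 ] [array([ 296.416, -285.005]), array([148.935, 201.244]), np.float64(4.077)]
hub 402 [ 0.632 -0.013  0.12 ] [ 0.597 -0.046  0.112] [0.669 0.025
[... 2159 characters left out ...]
4(0.487), np.float64(-0.108), np.float64(0.078)), (218, np.float64(0.481), np.float64(-0.108), np.float64(0.077)), (220, np.float64(0.474), np.float64(-0.107), np.float64(0.081)), (222, np.float64(0.468), np.float64(-0.107), np.float64(0.077)), (224, np.float64(0.461), np.float64(-0.107), np.float64(0.081)), (226, np.float64(0.455), np.float64(-0.107), np.float64(0.079)), (228, np.float64(0.449), np.float64(-0.107), np.float64(0.077)), (230, np.float64(0.442), np.float64(-0.106), np.float64(0.084)), (232, np.float64(0.436), np.float64(-0.106), np.float64(0.084)), (234, np.float64(0.439), np.float64(-0.111), np.float64(0.003)), (236, np.float64(0.432), np.float64(-0.111), np.float64(-0.001))]
```

View pics/c1.png

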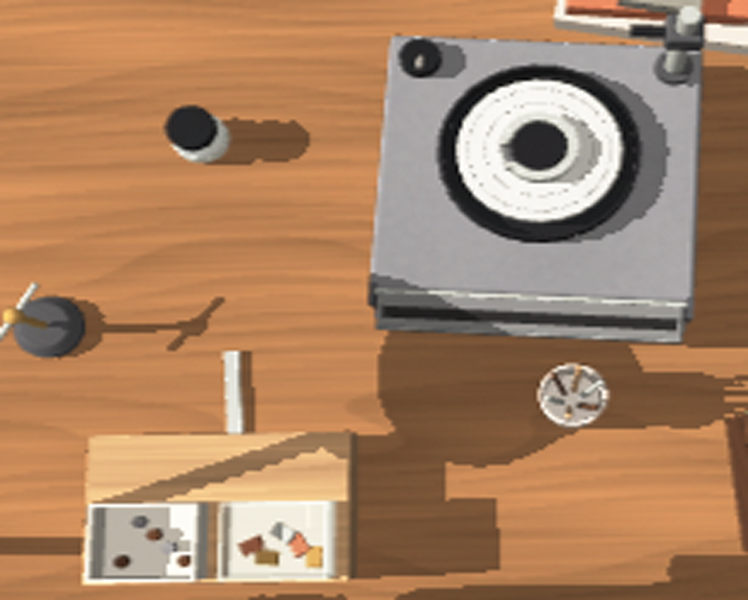

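```bash
cat >> h.py <<'E'
def go(x,y,z,ang):
    """ang: world angle deg wanted of tool y axis"""
    s=env.state();R=np.array(s["orientation"]);d=R.T@(np.array([x,y,z])-s["eef_pos"])/.15
    a=np.degrees(np.arctan2(R[1,1],R[0,1])); w=-(ang-a); w=(w+180)%360-180
    print("shift",d.round(3),"yaw",round(w/90,3),"yang",round(a,1),"t",round(s["t"],2),"pos",np.round(s["eef_pos"],4),"F",np.round(s["force"],1),"w",round(s["width"],3),"gf",round(s["gripper_force"],1),"j",np.round(s["joints"],0))
E
python3 - <<'E'
from h import *
f=np.load("pics/top0.npz");p=f["p"].astype(int);g=p.sum(2)
m=np.zeros(g.shape,np.uint8);m[216:236,208:306]=(g[216:236,208:306]<135)
n,l,s,c=cv2.connectedComponentsWithStats(m);k=1+np.argmax(s[1:,4]);print(s[k],c[k])
v,u=np.nonzero(l==k);X=np.array([plane("top",a,b,.078)[:2]*1000 for a,b in zip(u,v)]).astype(np.float32);print(cv2.minAreaRect(X),X.mean(0))
for u in (213,235,258,280,300): print(u,g[216:238,u])
go(.60,-.01,.3,87)
E
```

```text
[213 222  28   5  83] [225.71084337 224.10843373]
((466.2762451171875, 90.52168273925781), (84.92725372314453, 9.557183265686035), 85.56775665283203) [466.2336   92.91564]
213 [379 367 295 283 281 275 122 110 109 142 284 289 257 270 385 402 303 309
 305 251 249 259]
235 [446 509 586 479 461 460 432 138  93  94  93 280 290 272 277 233 247 265
 259 239 246 252]
258 [491 455 489 671 476 457 458 460 241 151 148 152 376 460 473 500 247 259
 255 246 243 248]
280 [494 502 468 445 685 514 459 458 459 241 152 142 146 378 461 469 478 220
 248 247 240 250]
300 [514 516 515 476 441 682 426 379 368 363 310 300 317 329 323 290 305 311
 231 394 418 422]
shift [-3.88  -3.19  -0.458] yaw -0.134 yang 74.9 t 0.1 pos [0.1622 0.6031 0.2306] F [0.  0.7 1.1] w 1.004 gf 0.0 j [75. 20. 94. -0. 66. -0.]
```

```bash
python3 -m jog '[{"tx":-0.25,"ty":-0.2,"tz":-0.1,"yaw":0,"gripper":0},{"tx":-0.5,"ty":-0.4,"tz":-0.2,"yaw":0,"gripper":0},{"tx":-0.75,"ty":-0.6,"tz":-0.3,"yaw":0,"gripper":0},{"tx":-0.97,"ty":-0.8,"tz":-0.46,"yaw":0,"gripper":0},{"tx":-0.97,"ty":-0.8,"tz":-0.46,"yaw":0,"gripper":0},{"tx":-0.97,"ty":-0.8,"tz":-0.46,"yaw":0,"gripper":0},{"tx":-0.97,"ty":-0.8,"tz":-0.46,"yaw":0,"gripper":0},{"tx":-0.97,"ty":-0.8,"tz":-0.46,"yaw":0,"gripper":0},{"tx":-0.97,"ty":-0.8,"tz":-0.46,"yaw":0,"gripper":0},{"tx":-0.97,"ty":-0.8,"tz":-0.46,"yaw":0,"gripper":0}]'
python3 -c "
from h import *
go(.60,-.01,.3,87)"
```

```text
t: 0.93
eef_pos: [0.2709, 0.4504, 0.2994]
orientation: [[-0.966, 0.259, -0.001], [0.259, 0.966, -0.001], [0.001, -0.001, -1.0]]
force: [-0.9, 0.6, 0.5]
width: 0.001
gripper_force: 0.0
shift [-2.913 -2.398 -0.003] yaw -0.133 yang 75.0 t 0.93 pos [0.2709 0.4504 0.2994] F [-0.9  0.6  0.5] w 0.001 gf 0.0 j [ 59.   8. 101.   0.  71. -16.]
```

```bash
python3 -m jog '[{"tx":-0.97,"ty":-0.8,"gripper":0},{"tx":-0.97,"ty":-0.8,"gripper":0},{"tx":-0.97,"ty":-0.8,"gripper":0},{"tx":-0.97,"ty":-0.8,"gripper":0},{"tx":-0.97,"ty":-0.8,"gripper":0},{"tx":-0.97,"ty":-0.8,"gripper":0},{"tx":-0.97,"ty":-0.8,"gripper":0},{"tx":-0.97,"ty":-0.8,"gripper":0},{"tx":-0.97,"ty":-0.8,"gripper":0},{"tx":-0.97,"ty":-0.8,"gripper":0}]' | head -2
python3 -m jog '[{"tx":-0.97,"ty":-0.8,"gripper":0},{"tx":-0.97,"ty":-0.8,"gripper":0},{"tx":-0.97,"ty":-0.8,"gripper":0},{"tx":-0.97,"ty":-0.8,"gripper":0},{"tx":-0.97,"ty":-0.8,"gripper":0},{"tx":-0.97,"ty":-0.8,"gripper":0},{"tx":-0.97,"ty":-0.8,"gripper":0},{"tx":-0.97,"ty":-0.8,"gripper":0},{"tx":-0.97,"ty":-0.8,"gripper":0},{"tx":-0.97,"ty":-0.8,"gripper":0}]' | head -2
python3 -m jog '[{"tx":-0.97,"ty":-0.8,"yaw":-0.13,"gripper":0},{"tx":-0.97,"ty":-0.8,"yaw":-0.13,"gripper":0},{"tx":-0.97,"ty":-0.8,"yaw":-0.13,"gripper":0},{"tx":-0.97,"ty":-0.8,"yaw":-0.13,"gripper":0},{"tx":-0.97,"ty":-0.8,"yaw":-0.13,"gripper":0},{"tx":-0.97,"ty":-0.8,"yaw":-0.13,"gripper":0},{"tx":-0.97,"ty":-0.8,"yaw":-0.13,"gripper":0},{"tx":-0.97,"ty":-0.8,"yaw":-0.13,"gripper":0},{"tx":-0.97,"ty":-0.8,"yaw":-0.13,"gripper":0},{"tx":-0.97,"ty":-0.8,"yaw":-0.13,"gripper":0}]' | head -2
python3 -c "
from h import *
go(.60,-.01,.3,87)
p,d,C=shot('wrist','w1')
cv2.imwrite('pics/w1b.png',cv2.resize(p[...,::-1],(768,576),interpolation=cv2.INTER_CUBIC))"
```

```text
shift [-2.913 -2.398 -0.003] yaw -0.133 yang 75.0 t 0.93 pos [0.2709 0.4504 0.2994] F [-0.9  0.6  0.5] w 0.001 gf 0.0 j [ 59.   8. 101.   0.  71. -16.]validation failed for argument at $[0]...
validation failed for argument at $[0]...
validation failed for argument at $[0]...
```

View pics/w1b.png

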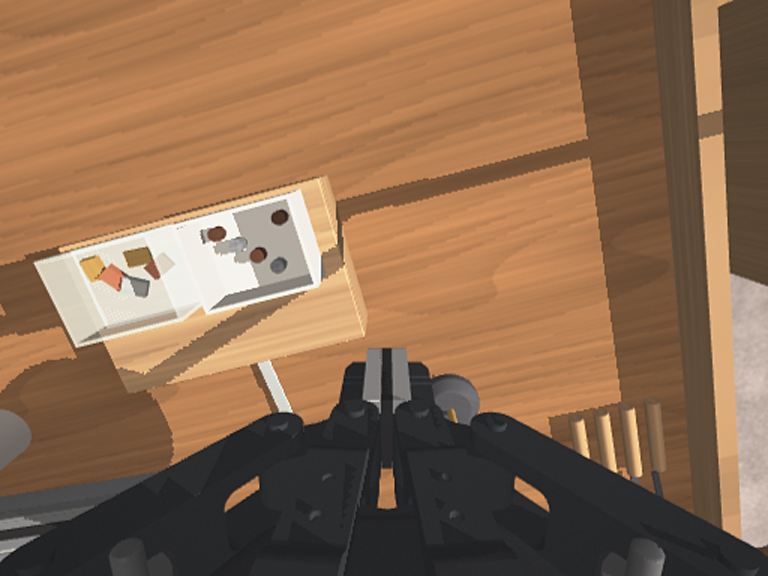

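```bash
python3 -m jog '[{"tx":-0.97,"ty":-0.75,"tz":0,"yaw":0,"gripper":0},{"tx":-0.97,"ty":-0.75,"tz":0,"yaw":0,"gripper":0},{"tx":-0.97,"ty":-0.75,"tz":0,"yaw":0,"gripper":0},{"tx":-0.97,"ty":-0.75,"tz":0,"yaw":0,"gripper":0},{"tx":-0.97,"ty":-0.75,"tz":0,"yaw":0,"gripper":0},{"tx":-0.97,"ty":-0.75,"tz":0,"yaw":0,"gripper":0},{"tx":-0.97,"ty":-0.75,"tz":0,"yaw":0,"gripper":0},{"tx":-0.97,"ty":-0.75,"tz":0,"yaw":0,"gripper":0},{"tx":-0.97,"ty":-0.75,"tz":0,"yaw":0,"gripper":0},{"tx":-0.97,"ty":-0.75,"tz":0,"yaw":0,"gripper":0}]' | head -2
python3 -m jog '[{"tx":-0.97,"ty":-0.75,"tz":0,"yaw":0,"gripper":0},{"tx":-0.97,"ty":-0.75,"tz":0,"yaw":0,"gripper":0},{"tx":-0.97,"ty":-0.75,"tz":0,"yaw":0,"gripper":0},{"tx":-0.97,"ty":-0.75,"tz":0,"yaw":0,"gripper":0},{"tx":-0.97,"ty":-0.75,"tz":0,"yaw":0,"gripper":0},{"tx":-0.97,"ty":-0.75,"tz":0,"yaw":0,"gripper":0},{"tx":-0.97,"ty":-0.75,"tz":0,"yaw":0,"gripper":0},{"tx":-0.97,"ty":-0.75,"tz":0,"yaw":0,"gripper":0},{"tx":-0.97,"ty":-0.75,"tz":0,"yaw":0,"gripper":0},{"tx":-0.97,"ty":-0.75,"tz":0,"yaw":0,"gripper":0}]' | head -2
python3 -m jog '[{"tx":-1,"ty":-0.8,"tz":0,"yaw":-0.13,"gripper":0},{"tx":-1,"ty":-0.8,"tz":0,"yaw":-0.13,"gripper":0},{"tx":-1,"ty":-0.8,"tz":0,"yaw":-0.13,"gripper":0},{"tx":-1,"ty":-0.8,"tz":0,"yaw":-0.13,"gripper":0},{"tx":-1,"ty":-0.8,"tz":0,"yaw":-0.13,"gripper":0},{"tx":-1,"ty":-0.8,"tz":0,"yaw":-0.13,"gripper":0},{"tx":-1,"ty":-0.8,"tz":0,"yaw":-0.13,"gripper":0},{"tx":-1,"ty":-0.8,"tz":0,"yaw":-0.13,"gripper":0},{"tx":-1,"ty":-0.8,"tz":0,"yaw":-0.13,"gripper":0},{"tx":-1,"ty":-0.8,"tz":0,"yaw":-0.13,"gripper":0}]' | head -2
python3 -c "
from h import *
go(.46,-.01,.12,87)
p,d,C=shot('wrist','w2')
cv2.imwrite('pics/w2b.png',cv2.resize(p[...,::-1],(768,576),interpolation=cv2.INTER_CUBIC))"
```

```text
t: 1.82
eef_pos: [0.3823, 0.3044, 0.3001]
t: 2.65
eef_pos: [0.4936, 0.1581, 0.3003]
t: 3.48
eef_pos: [0.6073, 0.0035, 0.3005]
shift [ 0.976 -0.146  1.203] yaw -0.003 yang 86.7 t 3.48 pos [0.6073 0.0035 0.3005] F [-0.2  0.1 -0.2] w -0.001 gf 0.0 j [  0.  15.  91.   0.  73. -87.]
```

View pics/w2b.png

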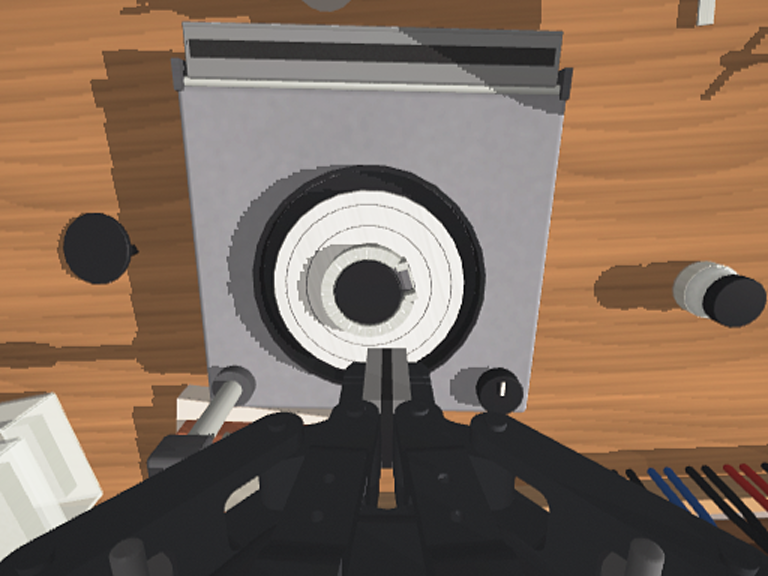

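Run:
```python
from h import *
f=np.load("pics/w2.npz");C=(cal("wrist")[0],f["e"],f["R"]);p=f["p"].astype(int);g=p.sum(2).astype(np.float32)
m=np.zeros(g.shape,np.uint8);m[165:225,210:280]=g[165:225,210:280]<150
n,l,s,c=cv2.connectedComponentsWithStats(m);k=l[195,245];ct=max(cv2.findContours((l==k).astype(np.uint8),0,1)[0],key=len)
(u,v),ax,an=cv2.fitEllipse(ct);print("cap px",u,v,ax)
cap=plane("wrist",u,v,.119,C);print("cap",cap)
# polar sample of hub rim at z .119
for r in (.029,.031,.033,.035,.037):
    row=[]
    for a in range(40,150,5):
        q=proj("wrist",cap+[r*np.cos(np.radians(a)),r*np.sin(np.radians(a)),0],C);row.append(int(cv2.getRectSubPix(g,(1,1),tuple(q))[0,0]))
    print(r,row)
P=cloud("wrist",f["d"],C)
for r in (.029,.032,.035):
    row=[]
    for a in range(40,150,5):
        q=proj("wrist",cap+[r*np.cos(np.radians(a)),r*np.sin(np.radians(a)),0],C);row.append(int(1000*P[round(q[1]),round(q[0]),2]))
    print("z",r,row)
m=np.zeros(g.shape,np.uint8);m[20:50,118:380]=g[20:50,118:380]<190
n,l,s,c=cv2.connectedComponentsWithStats(m);print(s[s[:,4]>100])
for u in(140,200,250,300,360): print(u,g[20:50,u].astype(int).tolist())
for q in [(126,33),(372,37.5)]: print("strip end",plane("wrist",*q,.078,C))
```

```text
cap px 244.6890106201172 194.38107299804688 (40.975929260253906, 42.67524337768555)
cap [ 0.63263924 -0.01450289  0.119     ]
0.029 [613, 635, 649, 640, 656, 666, 645, 499, 492, 296, 189, 346, 345, 354, 355, 326, 285, 591, 530, 643, 657, 639]
0.031 [638, 636, 650, 654, 659, 652, 643, 631, 657, 312, 214, 370, 371, 367, 372, 373, 512, 648, 646, 638, 655, 640]
0.033 [636, 631, 648, 669, 629, 649, 643, 636, 653, 390, 276, 360, 364, 366, 366, 357, 603, 655, 487, 638, 658, 642]
0.035 [637, 628, 648, 638, 629, 653, 632, 563, 642, 488, 304, 606, 576, 610, 616, 521, 633, 651, 283, 617, 619, 633]
0.037 [679, 674, 686, 690, 681, 688, 696, 717, 638, 630, 680, 586, 677, 691, 693, 586, 461, 665, 289, 505, 498, 540]
z 0.029 [120, 118, 120, 120, 119, 120, 119, 116, 119, 112, 109, 108, 108, 109, 108, 109, 108, 119, 117, 118, 118, 119]
z 0.032 [118, 119, 119, 119, 118, 119, 120, 120, 119, 114, 108, 108, 106, 107, 107, 108, 108, 118, 119, 119, 119, 119]
z 0.035 [119, 119, 119, 119, 119, 119, 117, 119, 118, 117, 111, 107, 106, 106, 105, 105, 118, 119, 113, 119, 118, 119]
[[     0      0    512    384 19
[... 211 characters left out ...]
35, 433, 432, 433, 434, 443, 407, 135, 152, 161, 160, 153, 155, 159, 155, 159, 162, 155, 219, 377, 442, 437, 434, 435, 434, 434, 433, 434, 436]
250 [398, 439, 437, 437, 437, 436, 435, 444, 411, 199, 145, 151, 153, 154, 157, 163, 158, 167, 163, 154, 189, 332, 451, 438, 437, 436, 438, 438, 438, 435]
300 [273, 262, 278, 278, 280, 280, 278, 279, 283, 267, 180, 108, 113, 113, 116, 117, 113, 109, 125, 163, 156, 164, 293, 455, 439, 436, 438, 438, 438, 438]
360 [309, 267, 265, 255, 281, 277, 279, 279, 278, 278, 282, 260, 99, 116, 111, 113, 110, 110, 111, 112, 113, 111, 111, 150, 250, 284, 281, 280, 280, 278]
strip end [ 0.45026876 -0.13567177  0.078     ]
strip end [0.47051877 0.13756509 0.078     ]
```

```bash
python3 -m jog '[{"tx":0.3,"ty":-0.02,"tz":0.2,"yaw":0,"gripper":0},{"tx":0.6,"ty":-0.04,"tz":0.4,"yaw":0,"gripper":0},{"tx":0.8,"ty":-0.06,"tz":0.6,"yaw":0,"gripper":0},{"tx":0.96,"ty":-0.07,"tz":0.8,"yaw":0,"gripper":0},{"tx":0.96,"ty":-0.07,"tz":1,"yaw":0,"gripper":0},{"tx":0.96,"ty":-0.07,"tz":1,"yaw":0,"gripper":0},{"tx":0.96,"ty":-0.07,"tz":1,"yaw":0,"gripper":0},{"tx":0.96,"ty":-0.07,"tz":1,"yaw":0,"gripper":0},{"tx":0.96,"ty":-0.07,"tz":1,"yaw":0,"gripper":0},{"tx":0.96,"ty":-0.07,"tz":1,"yaw":0,"gripper":0}]' | head -2
python3 -m jog '[{"tx":0,"ty":0,"tz":0.2,"yaw":0,"gripper":0},{"tx":0,"ty":0,"tz":0.3,"yaw":0,"gripper":0},{"tx":0,"ty":0,"tz":0.4,"yaw":0,"gripper":0},{"tx":0,"ty":0,"tz":0.42,"yaw":0,"gripper":0},{"tx":0,"ty":0,"tz":0.44,"yaw":0,"gripper":0},{"tx":0,"ty":0,"tz":0.45,"yaw":0,"gripper":0},{"tx":0,"ty":0,"tz":0.46,"yaw":0,"gripper":0},{"tx":0,"ty":0,"tz":0.47,"yaw":0,"gripper":0},{"tx":0,"ty":0,"tz":0.48,"yaw":0,"gripper":0},{"tx":0,"ty":0,"tz":0.48,"yaw":0,"gripper":0}]'
python3 -c "
from h import *
go(.463,.001,.072,87)"
```

```text
t: 4.37
eef_pos: [0.4661, 0.0002, 0.1522]
t: 5.2
eef_pos: [0.4637, 0.0001, 0.0785]
orientation: [[-0.998, 0.059, 0.0], [0.059, 0.998, -0.0], [-0.0, 0.0, -1.0]]
force: [-0.6, 0.4, -0.4]
width: 0.001
gripper_force: 0.0
shift [0.005 0.006 0.043] yaw -0.004 yang 86.6 t 5.2 pos [4.637e-01 1.000e-04 7.850e-02] F [-0.6  0.4 -0.4] w 0.001 gf 0.0 j [ -0.  19. 120.   0.  41. -87.]
```

```bash
python3 -m jog '[{"tx":0,"ty":0,"tz":0.005,"yaw":0,"gripper":0},{"tx":0,"ty":0,"tz":0.01,"yaw":0,"gripper":0},{"tx":0,"ty":0,"tz":0.015,"yaw":0,"gripper":0},{"tx":0,"ty":0,"tz":0.02,"yaw":0,"gripper":0},{"tx":0,"ty":0,"tz":0.025,"yaw":0,"gripper":0},{"tx":0,"ty":0,"tz":0.03,"yaw":0,"gripper":0},{"tx":0,"ty":0,"tz":0.035,"yaw":0,"gripper":0},{"tx":0,"ty":0,"tz":0.035,"yaw":0,"gripper":0},{"tx":0,"ty":0,"tz":0.035,"yaw":0,"gripper":0},{"tx":0,"ty":0,"tz":0.035,"yaw":0,"gripper":0}]'
```

```text
t: 6.03
eef_pos: [0.4627, 0.0002, 0.0738]
orientation: [[-0.998, 0.059, -0.002], [0.059, 0.998, 0.0], [0.002, -0.0, -1.0]]
force: [-7.0, 0.5, 17.0]
width: -0.001
gripper_force: 9.1
```

```bash
python3 -m jog '[{"tx":0,"ty":0,"tz":0.005,"yaw":0,"gripper":0},{"tx":0,"ty":0,"tz":0.01,"yaw":0,"gripper":0},{"tx":0,"ty":0,"tz":0.013,"yaw":0,"gripper":0},{"tx":0,"ty":0,"tz":0.016,"yaw":0,"gripper":0},{"tx":0,"ty":0,"tz":0.02,"yaw":0,"gripper":0},{"tx":0,"ty":0,"tz":0.02,"yaw":0,"gripper":0},{"tx":0,"ty":0,"tz":0.02,"yaw":0,"gripper":0},{"tx":0,"ty":0,"tz":0.02,"yaw":0,"gripper":0},{"tx":0,"ty":0,"tz":0.02,"yaw":0,"gripper":0},{"tx":0,"ty":0,"tz":0.02,"yaw":0,"gripper":0}]'
```

```text
t: 6.87
eef_pos: [0.4629, 0.0002, 0.0728]
orientation: [[-0.998, 0.059, -0.001], [0.059, 0.998, 0.0], [0.001, 0.0, -1.0]]
force: [-17.5, 0.8, 53.3]
width: 0.001
gripper_force: 27.6
```

```bash
python3 -m jog '[{"tx":0,"ty":0,"tz":-0.1,"yaw":0,"gripper":0},{"tx":0,"ty":0,"tz":-0.3,"yaw":0,"gripper":0},{"tx":0,"ty":0,"tz":-0.5,"yaw":0,"gripper":0},{"tx":0,"ty":0.2,"tz":-0.75,"yaw":0,"gripper":0},{"tx":0,"ty":0.4,"tz":-1,"yaw":0,"gripper":0.5},{"tx":0.03,"ty":0.6,"tz":-1,"yaw":0,"gripper":1},{"tx":0.03,"ty":0.8,"tz":-1,"yaw":0,"gripper":1},{"tx":0.03,"ty":1,"tz":-1,"yaw":0,"gripper":1},{"tx":0.03,"ty":1,"tz":-1,"yaw":0,"gripper":1},{"tx":0.03,"ty":1,"tz":-1,"yaw":0,"gripper":1}]'
python3 -m jog '[{"tx":0.03,"ty":0.2,"tz":0,"yaw":-0.03,"gripper":1},{"tx":0.03,"ty":0.4,"tz":0,"yaw":-0.06,"gripper":1},{"tx":0.03,"ty":0.6,"tz":0,"yaw":-0.08,"gripper":1},{"tx":0.03,"ty":0.8,"tz":0,"yaw":-0.08,"gripper":1},{"tx":0.03,"ty":0.93,"tz":0,"yaw":-0.08,"gripper":1},{"tx":0.03,"ty":0.93,"tz":0,"yaw":-0.08,"gripper":1},{"tx":0.03,"ty":0.93,"tz":0,"yaw":-0.08,"gripper":1},{"tx":0.03,"ty":0.93,"tz":0,"yaw":-0.08,"gripper":1},{"tx":0.03,"ty":0.93,"tz":0,"yaw":-0.08,"gripper":1},{"tx":0.03,"ty":0.93,"tz":0,"yaw":-0.08,"gripper":1}]' | head -2
python3 - <<'E'
from h import *
go(.406,.29,.12,94.4)
a=shot("top","top2");P0=cloud("top",np.load("pics/top0.npz")["d"]);P=cloud("top",a[1])
dx=np.array([.997,-.075]);dy=np.array([.075,.997])
for nm,Q in(("before",P0),("after",P)):
    q=Q.reshape(-1,3);w=(q[:,:2]-[.461,.001]);s=w@dx;t=w@dy;k=(np.abs(t)<.13)&(q[:,2]>.05)&(q[:,2]<.095)
    for lo in np.arange(-.016,.06,.008):
        for side in (-1,1):
            kk=k&(s>lo)&(s<lo+.008)&(t*side>.02);print(nm,side,round(lo,3),kk.sum(),(q[kk,2].mean()*1000).round(1),end=" | ")
    print()
p,d,C=shot('wrist','w3');cv2.imwrite('pics/w3b.png',cv2.resize(p[...,::-1],(768,576)))
E
```

```text
t: 7.7
eef_pos: [0.4677, 0.1513, 0.2201]
orientation: [[-0.998, 0.056, 0.0], [0.056, 0.998, -0.0], [-0.0, -0.0, -1.0]]
force: [0.3, 0.7, -0.0]
width: 0.845
gripper_force: 0.0
t: 8.53
eef_pos: [0.4716, 0.2883, 0.22]
shift [0.435 0.04  0.667] yaw -0.007 yang 93.8 t 8.53 pos [0.4716 0.2883 0.22  ] F [ 0.1 -0.7 -0. ] w 0.997 gf 0.0 j [ 31.  14. 103.  -0.  62. -62.]
before -1 -0.016 94 79.0 | before 1 -0.016 92 79.0 | before -1 -0.008 95 79.9 | before 1 -0.008 89 80.2 | before -1 0.0 90 80.0 | before 1 0.0 90 80.0 | before -1 0.008 90 79.0 | before 1 0.008 87 79.1 | before -1 0.016 84 77.1 | before 1 0.016 86 77.4 | before -1 0.024 94 77.7 | before 1 0.024 93 78.4 | before -1 0.032 91 78.5 | before 1 0.032 89 79.0 | before -1 0.04 87 79.4 | before 1 0.04 82 78.9 | before -1 0.048 90 78.7 | before 1 0.048 94 78.6 | before -1 0.056 84 79.6 | before 1 0.056 86 79.1 | 
after -1 -0.016 97 69.0 | after 1 -0.016 93 69.5 | after -1 -0.008 95 73.4 | after 1 -0.008 93 72.8 | after -1 0.0 92 74.9 | after 1 0.0 94 75.1 | after -1 0.008 95 76.5 | after 1 0.008 88 76.5 | after -1 0.016 90 76.0 | after 1 0.016 88 76.7 | after -1 0.024 93 78.5 | after 1 0.024 96 78.3 | after -1 0.032 91 79.2 | after 1 0.032 88 79.0 | after -1 0.04 85 78.9 | after 1 0.04 88 79.3 | after -1 0.048 87 79.3 | after 1 0.048 89 78.8 | after -1 0.056 88 79.1 | after 1 0.056 87 79.5 |
```

View pics/w3b.png

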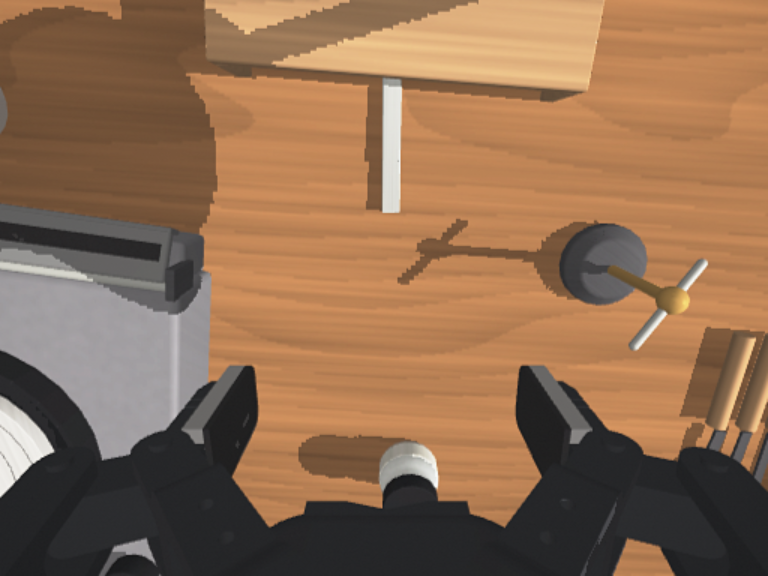

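Run:
```python
from h import *
f=np.load("pics/w3.npz");C=(cal("wrist")[0],f["e"],f["R"]);p=f["p"].astype(int)
m=np.zeros((384,512),np.uint8);m[56:146,248:275]=(p.min(2)>150)[56:146,248:275]
v,u=np.nonzero(m);X=np.array([plane("wrist",a,b,.0093,C)[:2] for a,b in zip(u,v)]);print(len(X),cv2.minAreaRect((X*1000).astype(np.float32)))
i=X[:,0]>X[:,0].max()-.003;print("tip",X[i].mean(0),X[:,0].max())
vx,vy,x0,y0=cv2.fitLine(X.astype(np.float32),2,0,.01,.01).ravel();ang=np.degrees(np.arctan2(vy,vx));print(ang,x0,y0)
xb=X[:,0].max()-.038;yb=y0+(xb-x0)*vy/vx;print(xb,yb);go(xb,yb,.004,90+ (ang if abs(ang)<90 else ang-180))
```

```text
1049 ((393.99761962890625, 285.6280212402344), (92.7060775756836, 13.508036613464355), 3.601318836212158)
tip [0.43919991 0.28754733] 0.4406833935027882
3.4788222 0.3923518 0.2852197
0.4026833935027882 0.28584777310406867
shift [0.46  0.011 1.441] yaw 0.003 yang 93.8 t 8.63 pos [0.4716 0.2887 0.2201] F [-0.7 -0.4 -0.5] w 0.999 gf 0.0 j [ 31.  15. 103.  -0.  62. -62.]
```

```bash
python3 -m jog '[{"tx":0.2,"ty":0.01,"tz":0.2,"yaw":0,"gripper":1},{"tx":0.4,"ty":0.01,"tz":0.4,"yaw":0,"gripper":0.7},{"tx":0.46,"ty":0.01,"tz":0.6,"yaw":0,"gripper":0.5},{"tx":0.46,"ty":0.01,"tz":0.8,"yaw":0,"gripper":0.5},{"tx":0.46,"ty":0.01,"tz":1,"yaw":0,"gripper":0.5},{"tx":0.46,"ty":0.01,"tz":1,"yaw":0,"gripper":0.5},{"tx":0.46,"ty":0.01,"tz":1,"yaw":0,"gripper":0.5},{"tx":0.46,"ty":0.01,"tz":1,"yaw":0,"gripper":0.5},{"tx":0.46,"ty":0.01,"tz":1,"yaw":0,"gripper":0.5},{"tx":0.46,"ty":0.01,"tz":1,"yaw":0,"gripper":0.5}]' | head -2
python3 -m jog '[{"tx":0,"ty":0,"tz":0.15,"yaw":0,"gripper":0.5},{"tx":0,"ty":0,"tz":0.3,"yaw":0,"gripper":0.5},{"tx":0,"ty":0,"tz":0.4,"yaw":0,"gripper":0.5},{"tx":0,"ty":0,"tz":0.45,"yaw":0,"gripper":0.5},{"tx":0,"ty":0,"tz":0.455,"yaw":0,"gripper":0.5},{"tx":0,"ty":0,"tz":0.455,"yaw":0,"gripper":0},{"tx":0,"ty":0,"tz":0.455,"yaw":0,"gripper":0},{"tx":0,"ty":0,"tz":0.455,"yaw":0,"gripper":0},{"tx":0,"ty":0,"tz":0.455,"yaw":0,"gripper":0},{"tx":0,"ty":0,"tz":0.455,"yaw":0,"gripper":0}]'
```

```text
t: 9.47
eef_pos: [0.4038, 0.2871, 0.0717]
t: 10.3
eef_pos: [0.4033, 0.287, 0.0025]
orientation: [[-0.998, -0.067, 0.002], [-0.067, 0.998, 0.001], [-0.002, 0.001, -1.0]]
force: [1.0, 0.7, 2.1]
width: 0.131
gripper_force: 58.5
```

```bash
python3 -m jog '[{"tx":-0.1,"ty":0,"tz":0,"yaw":0,"gripper":0},{"tx":-0.25,"ty":0,"tz":0,"yaw":0,"gripper":0},{"tx":-0.4,"ty":0,"tz":0,"yaw":0,"gripper":0},{"tx":-0.55,"ty":0,"tz":0,"yaw":0,"gripper":0},{"tx":-0.7,"ty":0,"tz":0,"yaw":0,"gripper":0},{"tx":-0.85,"ty":0,"tz":0,"yaw":0,"gripper":0},{"tx":-1,"ty":0,"tz":0,"yaw":0,"gripper":0},{"tx":-1,"ty":0,"tz":0,"yaw":0,"gripper":0},{"tx":-1,"ty":0,"tz":0,"yaw":0,"gripper":0.25},{"tx":-1,"ty":0,"tz":0,"yaw":0,"gripper":0.5}]'
python3 -m jog '[{"tx":0,"ty":0,"tz":0,"yaw":0,"gripper":0.5},{"tx":0,"ty":0,"tz":-0.2,"yaw":0,"gripper":0.6},{"tx":0,"ty":0,"tz":-0.4,"yaw":0,"gripper":0.6},{"tx":0,"ty":0,"tz":-0.6,"yaw":0,"gripper":0.6},{"tx":0,"ty":0,"tz":-0.8,"yaw":0,"gripper":0.6},{"tx":0,"ty":0,"tz":-1,"yaw":0,"gripper":0.6},{"tx":0,"ty":0,"tz":-1,"yaw":0,"gripper":0.6},{"tx":0,"ty":0,"tz":-1,"yaw":0,"gripper":0.6},{"tx":0,"ty":0,"tz":-1,"yaw":0,"gripper":0.6},{"tx":0,"ty":0,"tz":-1,"yaw":0,"gripper":0.6}]' |head -2
python3 -c "
from h import *
go(.44,.29,.15,94)
p,d,C=shot('wrist','w4');cv2.imwrite('pics/w4b.png',p[...,::-1])"
```

```text
t: 11.13
eef_pos: [0.5512, 0.2961, 0.0015]
orientation: [[-0.998, -0.067, -0.001], [-0.067, 0.998, -0.001], [0.001, -0.001, -1.0]]
force: [0.1, -0.0, -0.2]
width: 0.373
gripper_force: 0.0
t: 11.97
eef_pos: [0.5509, 0.2961, 0.1503]
shift [0.74  0.009 0.004] yaw -0.002 yang 93.9 t 11.97 pos [0.5509 0.2961 0.1503] F [-0.4  0.4  0.1] w 0.595 gf 0.0 j [ 28.  25.  97.   0.  58. -66.]
```

View pics/w4b.png

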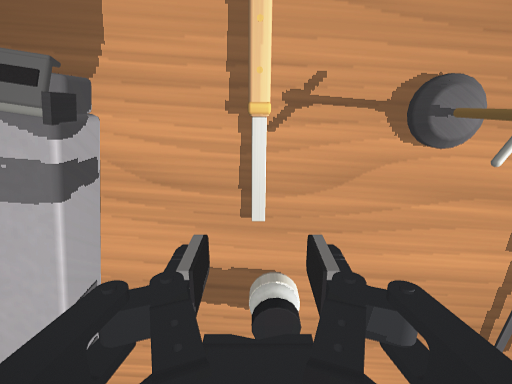

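Run:
```python
from h import *
f=np.load("pics/w4.npz");C=(cal("wrist")[0],f["e"],f["R"]);p=f["p"].astype(int)
m=np.zeros((384,512),np.uint8);m[118:225,245:275]=(p.min(2)>150)[118:225,245:275]
v,u=np.nonzero(m);X=np.array([plane("wrist",a,b,.0093,C)[:2] for a,b in zip(u,v)])
print(cv2.minAreaRect((X*1000).astype(np.float32)))
vx,vy,x0,y0=cv2.fitLine(X.astype(np.float32),2,0,.01,.01).ravel();
if vx<0: vx,vy=-vx,-vy
d=np.array([vx,vy]);t=(X-[x0,y0])@d;tip=np.array([x0,y0])+d*t.max();ang=np.degrees(np.arctan2(vy,vx));h=tip-.16*d
print("tip",tip,"ang",ang,"handle",h,"junction",plane("wrist",260,103,.016,C)); g=tip-.15*d; go(g[0],g[1],.002,90+ang)
```

```text
((540.5811157226562, 294.8577880859375), (102.4704818725586, 13.422146797180176), 3.524203300476074)
tip [0.59176169 0.29760166] ang 3.3681254 handle [0.43203806 0.28820149] junction [0.47605648 0.29149755 0.016     ]
shift [0.726 0.001 0.99 ] yaw 0.005 yang 93.9 t 12.02 pos [0.551  0.2961 0.1502] F [0.2 0.8 0.4] w 0.598 gf 0.0 j [ 28.  25.  97.   0.  58. -66.]
```

```bash
python3 -m jog '[{"tx":0.2,"ty":0,"tz":0,"yaw":0,"gripper":0.6},{"tx":0.4,"ty":0,"tz":0.1,"yaw":0,"gripper":0.6},{"tx":0.6,"ty":0,"tz":0.25,"yaw":0,"gripper":0.6},{"tx":0.726,"ty":0,"tz":0.5,"yaw":0.005,"gripper":0.6},{"tx":0.726,"ty":0,"tz":0.7,"yaw":0.005,"gripper":0.6},{"tx":0.726,"ty":0,"tz":0.85,"yaw":0.005,"gripper":0.6},{"tx":0.726,"ty":0,"tz":0.95,"yaw":0.005,"gripper":0.6},{"tx":0.726,"ty":0,"tz":0.985,"yaw":0.005,"gripper":0.6},{"tx":0.726,"ty":0,"tz":0.985,"yaw":0.005,"gripper":0.6},{"tx":0.726,"ty":0,"tz":0.985,"yaw":0.005,"gripper":0}]' 
python3 -m jog '[{"tx":0,"ty":0,"tz":0,"yaw":0,"gripper":0},{"tx":0,"ty":0,"tz":0,"yaw":0,"gripper":0},{"tx":0,"ty":0,"tz":0,"yaw":0,"gripper":0},{"tx":0,"ty":0,"tz":0,"yaw":0,"gripper":0},{"tx":0,"ty":0,"tz":-0.1,"yaw":0,"gripper":0},{"tx":0,"ty":0,"tz":-0.3,"yaw":0,"gripper":0},{"tx":0,"ty":0,"tz":-0.6,"yaw":0,"gripper":0},{"tx":0,"ty":0,"tz":-0.8,"yaw":0,"gripper":0},{"tx":0,"ty":0,"tz":-1,"yaw":0,"gripper":0},{"tx":0,"ty":0,"tz":-1,"yaw":0,"gripper":0}]' 
python3 -c "
from h import *
go(.60,.21,.15,11)"
```

```text
t: 12.85
eef_pos: [0.4434, 0.2891, 0.0039]
orientation: [[-0.998, -0.059, -0.001], [-0.059, 0.998, -0.001], [0.001, -0.0, -1.0]]
force: [0.4, 0.6, 0.8]
width: 0.477
gripper_force: 0.0
t: 13.68
eef_pos: [0.4466, 0.2912, 0.1604]
orientation: [[-0.998, -0.059, 0.008], [-0.059, 0.998, 0.005], [-0.009, 0.005, -1.0]]
force: [1.7, 0.7, -1.6]
width: 0.215
gripper_force: 58.8
shift [-0.988 -0.601  0.075] yaw 0.915 yang 93.4 t 13.68 pos [0.4466 0.2912 0.1604] F [ 1.7  0.7 -1.6] w 0.215 gf 58.8 j [ 33.  17. 109.  -0.  54. -60.]
```

```bash
python3 -m jog '[{"tx":-0.1,"ty":-0.06,"tz":0,"yaw":0.07,"gripper":0},{"tx":-0.2,"ty":-0.12,"tz":0,"yaw":0.14,"gripper":0},{"tx":-0.3,"ty":-0.2,"tz":0,"yaw":0.21,"gripper":0},{"tx":-0.4,"ty":-0.27,"tz":0,"yaw":0.28,"gripper":0},{"tx":-0.5,"ty":-0.34,"tz":0,"yaw":0.35,"gripper":0},{"tx":-0.6,"ty":-0.4,"tz":0,"yaw":0.42,"gripper":0},{"tx":-0.7,"ty":-0.47,"tz":0,"yaw":0.49,"gripper":0},{"tx":-0.8,"ty":-0.54,"tz":0,"yaw":0.56,"gripper":0},{"tx":-0.9,"ty":-0.6,"tz":0,"yaw":0.63,"gripper":0},{"tx":-0.92,"ty":-0.63,"tz":0,"yaw":0.7,"gripper":0}]' | head -2
python3 -m jog '[{"tx":0,"ty":0,"tz":0,"yaw":0.07,"gripper":0},{"tx":0,"ty":0,"tz":0,"yaw":0.14,"gripper":0},{"tx":0,"ty":0,"tz":0,"yaw":0.21,"gripper":0},{"tx":0,"ty":0,"tz":0,"yaw":0.215,"gripper":0},{"tx":0,"ty":0,"tz":0,"yaw":0.215,"gripper":0},{"tx":0,"ty":0,"tz":0,"yaw":0.215,"gripper":0},{"tx":0,"ty":0,"tz":0,"yaw":0.215,"gripper":0},{"tx":0,"ty":0,"tz":0,"yaw":0.215,"gripper":0},{"tx":0,"ty":0,"tz":0,"yaw":0.215,"gripper":0},{"tx":0,"ty":0,"tz":0,"yaw":0.215,"gripper":0}]' | head -2
python3 - <<'E'
from h import *
go(.5898,.2055,.145,11)
p,d,C=shot('wrist','w5');a=shot('side','side5');b=shot('top','top5')
x=cv2.resize(a[0][150:270,220:360],(560,480),interpolation=cv2.INTER_CUBIC)
cv2.imwrite('pics/s5b.png',x[...,::-1])
P=cloud("top",b[1]);print("knife est tip z via top:")
dd=np.array([.191,-.982])
for r in (.08,.09,.1,.11,.12,.13,.14,.15):
    q=np.array([.5898,.2055])+dd*r; w=proj("top",[*q,.166]); 
    u,v=round(w[0]),round(w[1]); print(r,P[v-1:v+2,u-1:u+2].reshape(-1,3)[:,2].round(3).tolist())
E
```

```text
t: 14.52
eef_pos: [0.589, 0.2021, 0.1538]
t: 15.35
eef_pos: [0.5869, 0.2031, 0.154]
shift [0.012 0.022 0.06 ] yaw 0.001 yang 11.1 t 15.35 pos [0.5869 0.2031 0.154 ] F [-0.3 -0.1 -1.1] w 0.215 gf 58.8 j [19. 24. 98. -0. 58.  8.]
knife est tip z via top:
0.08 [-0.003, 0.001, 0.075, 0.002, 0.071, 0.08, 0.159, 0.157, 0.158]
0.09 [0.08, 0.076, 0.076, 0.08, 0.079, 0.079, 0.16, 0.16, 0.158]
0.1 [0.076, 0.079, 0.076, 0.159, 0.156, 0.159, 0.161, 0.16, 0.159]
0.11 [0.082, 0.075, 0.079, 0.075, 0.079, 0.161, 0.161, 0.157, 0.157]
0.12 [0.079, 0.078, 0.081, 0.082, 0.077, 0.161, 0.161, 0.158, 0.16]
0.13 [0.073, 0.099, 0.101, 0.158, 0.158, 0.159, 0.162, 0.156, 0.155]
0.14 [0.079, 0.085, 0.082, 0.079, 0.159, 0.16, 0.155, 0.16, 0.158]
0.15 [0.084, 0.109, 0.108, 0.083, 0.103, 0.105, 0.156, 0.165, 0.107]
```

View pics/s5b.png

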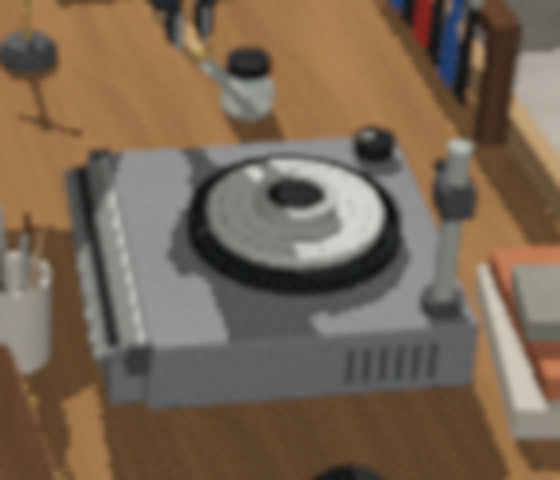

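```bash
cat > blade.py <<'E'
from h import *
import sys
def blade(name,z0,lo=.135,hi=.2):
    f=np.load(f"pics/{name}.npz");p=f["p"].astype(int);P=cloud("top",f["d"]);s=env.state();tcp=np.array(s["eef_pos"])[:2]
    dd=np.array([.191,-.982]);nn=np.array([.982,.191])
    w=P[...,:2]-tcp;t=w@dd;n=w@nn
    k=(P[...,2]>lo)&(P[...,2]<hi)&(t>.06)&(t<.2)&(np.abs(n)<.03)
    v,u=np.nonzero(k);Z=P[k][:,2];X=np.array([plane("top",a,b,z0)[:2] for a,b in zip(u,v)]).astype(np.float32)
    r=cv2.minAreaRect(X*1000);vx,vy,x0,y0=cv2.fitLine(X,2,0,.01,.01).ravel()
    if vy>0: vx,vy=-vx,-vy
    D=np.array([vx,vy]);tt=(X-[x0,y0])@D;tip=np.array([x0,y0])+D*(tt.max()+.0)
    c=np.polyfit(tt,Z,1)
    hub=np.array([.6326,-.0145]);q=hub-tip
    print(len(X),"rect",r,"ang",np.degrees(np.arctan2(vy,vx)),"tip",tip,"z mean",Z.mean(),"slope",c[0],"miss of hub lateral",D[0]*q[1]-D[1]*q[0],"ahead",q@D,"tcp",tcp,"L",(tip-tcp)@D)
if __name__=="__main__": blade(sys.argv[1],float(sys.argv[2]),float(sys.argv[3]))
E
python3 blade.py top5 .158 .135
```

```text
135 rect ((605.2969360351562, 100.27668762207031), (13.757471084594727, 88.49149322509766), 11.388569831848145) ang -78.876854 tip [0.6138307  0.05686613] z mean 0.158979251330422 slope -0.005781593278483751 miss of hub lateral 0.004648902641836643 ahead 0.073646445369425 tcp [0.5869537 0.2030862] L 0.14865835824060036
```

```bash
python3 -m jog '[{"tx":-0.05,"ty":0.028,"tz":0.04,"yaw":0,"gripper":0},{"tx":-0.1,"ty":0.028,"tz":0.08,"yaw":0,"gripper":0},{"tx":-0.15,"ty":0.028,"tz":0.12,"yaw":0,"gripper":0},{"tx":-0.2,"ty":0.028,"tz":0.16,"yaw":0,"gripper":0},{"tx":-0.25,"ty":0.028,"tz":0.18,"yaw":0,"gripper":0},{"tx":-0.28,"ty":0.028,"tz":0.18,"yaw":0,"gripper":0},{"tx":-0.28,"ty":0.028,"tz":0.18,"yaw":0,"gripper":0},{"tx":-0.28,"ty":0.028,"tz":0.18,"yaw":0,"gripper":0},{"tx":-0.28,"ty":0.028,"tz":0.18,"yaw":0,"gripper":0},{"tx":-0.28,"ty":0.028,"tz":0.18,"yaw":0,"gripper":0}]'
python3 - <<'E'
from h import *
go(.5898,.2055,.145,11)
p,d,C=shot('top','top6');cv2.imwrite('pics/t6.png',cv2.resize(p[130:210,215:315],(800,600),interpolation=cv2.INTER_CUBIC)[...,::-1])
w=shot('wrist','w6')
E
python3 blade.py top6 .130 .1235
```

```text
t: 16.33
eef_pos: [0.5993, 0.163, 0.1274]
orientation: [[-0.192, 0.981, 0.001], [0.981, 0.192, 0.0], [0.0, 0.001, -1.0]]
force: [0.0, 0.3, -0.1]
width: 0.212
gripper_force: 58.8
shift [ 0.29  -0.008 -0.117] yaw 0.001 yang 11.1 t 16.33 pos [0.5993 0.163  0.1274] F [ 0.   0.3 -0.1] w 0.212 gf 58.8 j [15. 26. 99.  0. 55.  4.]
153 rect ((619.5409545898438, 35.09584426879883), (51.7184944152832, 138.7946319580078), 10.968192100524902) ang -79.68351 tip [ 0.6345263  -0.03241054] z mean 0.13060719661091283 slope -0.05508281162170888 miss of hub lateral 0.0013123436400888828 ahead -0.017965964091664465 tcp [0.59917827 0.16302241] L 0.198603809855692
```

View pics/t6.png

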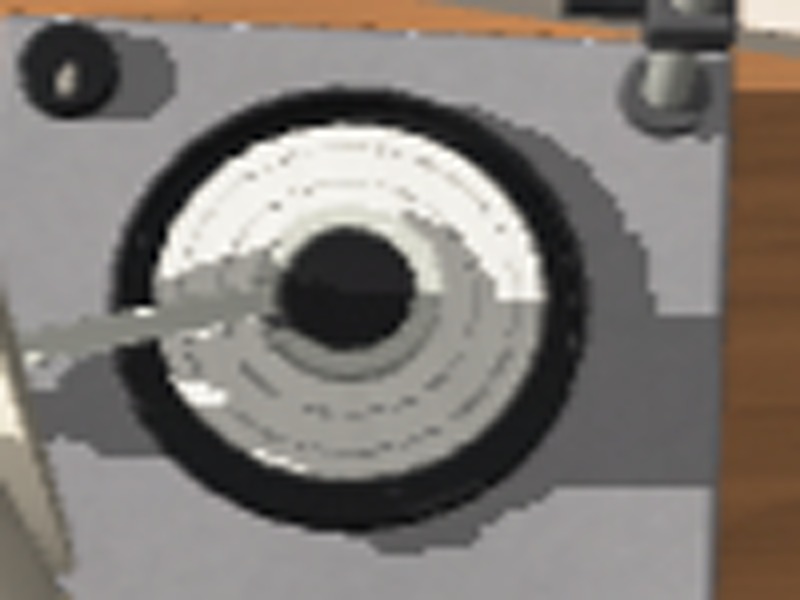

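```bash
sed -i 's/(t<.2)/(t<TM)/; s/^import sys/import sys\nTM=float(sys.argv[4]) if len(sys.argv)>4 else .2/' blade.py; python3 blade.py top6 .130 .1235 .125
```

```text
94 rect ((615.7864990234375, 72.0543441772461), (13.728503227233887, 64.73115539550781), 11.385476112365723) ang -78.85234 tip [0.62195307 0.04028033] z mean 0.13179147047481582 slope -0.005464819057883166 miss of hub lateral -0.00014508154362239366 ahead 0.0558052047280979 tcp [0.59917827 0.16302241] L 0.12482944682146058
```

```bash
python3 -m jog '[{"tx":-0.01,"ty":0,"tz":0.02,"yaw":0,"gripper":0},{"tx":-0.02,"ty":0,"tz":0.04,"yaw":0,"gripper":0},{"tx":-0.02,"ty":0,"tz":0.06,"yaw":0,"gripper":0},{"tx":-0.02,"ty":0,"tz":0.08,"yaw":0,"gripper":0},{"tx":-0.02,"ty":0,"tz":0.09,"yaw":0,"gripper":0},{"tx":-0.02,"ty":0,"tz":0.1,"yaw":0,"gripper":0},{"tx":-0.02,"ty":0,"tz":0.105,"yaw":0,"gripper":0},{"tx":-0.02,"ty":0,"tz":0.11,"yaw":0,"gripper":0},{"tx":-0.02,"ty":0,"tz":0.115,"yaw":0,"gripper":0},{"tx":-0.02,"ty":0,"tz":0.115,"yaw":0,"gripper":0}]' 
python3 -c "
from h import *
s=env.state();print(s['force'],s['moment'])
shot('top','top7')"
python3 blade.py top7 .115 .107 .125
```

```text
t: 17.27
eef_pos: [0.5996, 0.1597, 0.1096]
orientation: [[-0.192, 0.981, -0.0], [0.981, 0.192, -0.0], [-0.0, -0.0, -1.0]]
force: [0.4, 0.8, -0.5]
width: 0.212
gripper_force: 58.8
[ 0.35564077  0.75963855 -0.5003399 ] [-0.02167777  0.03772652  0.0305616 ]
121 rect ((615.9611206054688, 68.91373443603516), (59.6362419128418, 63.96071243286133), 10.726409912109375) ang -75.91393 tip [0.6236418  0.03689585] z mean 0.11269446629654972 slope -0.04711585191812429 miss of hub lateral -0.003819823637181405 ahead 0.052030680434127924 tcp [0.59964145 0.15971155] L 0.12496396367135182
```

```bash
python3 -m jog '[{"tx":0,"ty":0,"tz":0.002,"yaw":0,"gripper":0},{"tx":0,"ty":0,"tz":0.004,"yaw":0,"gripper":0},{"tx":0,"ty":0,"tz":0.006,"yaw":0,"gripper":0},{"tx":0,"ty":0,"tz":0.008,"yaw":0,"gripper":0},{"tx":0,"ty":0,"tz":0.01,"yaw":0,"gripper":0},{"tx":0,"ty":0,"tz":0.01,"yaw":0,"gripper":0},{"tx":0,"ty":0,"tz":0.01,"yaw":0,"gripper":0},{"tx":0,"ty":0,"tz":0.01,"yaw":0,"gripper":0},{"tx":0,"ty":0,"tz":0.01,"yaw":0,"gripper":0},{"tx":0,"ty":0,"tz":0.01,"yaw":0,"gripper":0}]'  | sed -n '2p;4p'
python3 -m jog '[{"tx":0,"ty":0,"tz":0.002,"yaw":0,"gripper":0},{"tx":0,"ty":0,"tz":0.004,"yaw":0,"gripper":0},{"tx":0,"ty":0,"tz":0.006,"yaw":0,"gripper":0},{"tx":0,"ty":0,"tz":0.007,"yaw":0,"gripper":0},{"tx":0,"ty":0,"tz":0.007,"yaw":0,"gripper":0},{"tx":0,"ty":0,"tz":0.007,"yaw":0,"gripper":0},{"tx":0,"ty":0,"tz":0.007,"yaw":0,"gripper":0},{"tx":0,"ty":0,"tz":0.007,"yaw":0,"gripper":0},{"tx":0,"ty":0,"tz":0.007,"yaw":0,"gripper":0},{"tx":0,"ty":0,"tz":0.007,"yaw":0,"gripper":0}]'  | sed -n '2p;4p'
python3 -c "
from h import *
s=env.state();print(s['force'],s['moment'])"
```

```text
eef_pos: [0.5997, 0.1597, 0.1083]
force: [-0.9, 0.4, -0.9]
eef_pos: [0.5997, 0.1597, 0.1072]
force: [-0.6, 0.9, -1.5]
[-0.6231276   0.87969005 -1.54050848] [ 0.02636985  0.05279147 -0.0189037 ]
```

```bash
python3 -m jog '[{"tx":0,"ty":0,"tz":0.002,"yaw":0,"gripper":0},{"tx":0,"ty":0,"tz":0.004,"yaw":0,"gripper":0},{"tx":0,"ty":0,"tz":0.006,"yaw":0,"gripper":0},{"tx":0,"ty":0,"tz":0.007,"yaw":0,"gripper":0},{"tx":0,"ty":0,"tz":0.007,"yaw":0,"gripper":0},{"tx":0,"ty":0,"tz":0.007,"yaw":0,"gripper":0},{"tx":0,"ty":0,"tz":0.007,"yaw":0,"gripper":0},{"tx":0,"ty":0,"tz":0.007,"yaw":0,"gripper":0},{"tx":0,"ty":0,"tz":0.007,"yaw":0,"gripper":0},{"tx":0,"ty":0,"tz":0.007,"yaw":0,"gripper":0}]'  | sed -n '2p;4p'
python3 -c "
from h import *
s=env.state();print(s['force'],s['moment'])"
python3 -m jog '[{"tx":0,"ty":0,"tz":0.002,"yaw":0,"gripper":0},{"tx":0,"ty":0,"tz":0.004,"yaw":0,"gripper":0},{"tx":0,"ty":0,"tz":0.006,"yaw":0,"gripper":0},{"tx":0,"ty":0,"tz":0.007,"yaw":0,"gripper":0},{"tx":0,"ty":0,"tz":0.007,"yaw":0,"gripper":0},{"tx":0,"ty":0,"tz":0.007,"yaw":0,"gripper":0},{"tx":0,"ty":0,"tz":0.007,"yaw":0,"gripper":0},{"tx":0,"ty":0,"tz":0.007,"yaw":0,"gripper":0},{"tx":0,"ty":0,"tz":0.007,"yaw":0,"gripper":0},{"tx":0,"ty":0,"tz":0.007,"yaw":0,"gripper":0}]'  | sed -n '2p;4p'
python3 -c "
from h import *
s=env.state();print(s['force'],s['moment'])"
```

```text
eef_pos: [0.5997, 0.1597, 0.1062]
force: [-0.8, -0.2, 0.9]
[-0.8025316  -0.19544742  0.86183791] [-0.1090961   0.01674105 -0.02682338]
eef_pos: [0.5997, 0.1598, 0.1052]
force: [0.1, 1.8, 1.1]
[0.13588493 1.76716537 1.07916367] [-0.13889178 -0.05128255  0.05426554]
```

```bash
python3 -m jog '[{"tx":-0.01,"ty":0,"tz":0,"yaw":0,"gripper":0},{"tx":-0.02,"ty":0,"tz":0,"yaw":0,"gripper":0},{"tx":-0.03,"ty":0,"tz":0,"yaw":0,"gripper":0},{"tx":-0.04,"ty":0,"tz":0,"yaw":0,"gripper":0},{"tx":-0.05,"ty":0,"tz":0,"yaw":0,"gripper":0},{"tx":-0.06,"ty":0,"tz":0,"yaw":0,"gripper":0},{"tx":-0.06,"ty":0,"tz":0,"yaw":0,"gripper":0},{"tx":-0.06,"ty":0,"tz":0,"yaw":0,"gripper":0},{"tx":-0.06,"ty":0,"tz":0,"yaw":0,"gripper":0},{"tx":-0.06,"ty":0,"tz":0,"yaw":0,"gripper":0}]'  | sed -n '2p;4p'
python3 -c "
from h import *
s=env.state();print(s['force'],s['moment'])"
```

```text
eef_pos: [0.6014, 0.1507, 0.1051]
force: [0.4, -1.0, 1.4]
[ 0.41042493 -1.02732929  1.44208967] [-0.42566337 -0.12008855  0.0252352 ]
```

```bash
python3 -m jog '[{"tx":0,"ty":0,"tz":-0.006,"yaw":0,"gripper":0},{"tx":-0.015,"ty":0,"tz":-0.006,"yaw":0,"gripper":0},{"tx":-0.03,"ty":0,"tz":-0.006,"yaw":0,"gripper":0},{"tx":-0.045,"ty":0,"tz":-0.006,"yaw":0,"gripper":0},{"tx":-0.06,"ty":0,"tz":-0.006,"yaw":0,"gripper":0},{"tx":-0.075,"ty":0,"tz":-0.006,"yaw":0,"gripper":0},{"tx":-0.09,"ty":0,"tz":-0.006,"yaw":0,"gripper":0},{"tx":-0.095,"ty":0,"tz":-0.006,"yaw":0,"gripper":0},{"tx":-0.095,"ty":0,"tz":-0.006,"yaw":0,"gripper":0},{"tx":-0.095,"ty":0,"tz":-0.006,"yaw":0,"gripper":0}]'  | sed -n '2p;4p'
python3 - <<'E'
from h import *
s=env.state();print(s['force'],s['moment'],s['t'])
p,d,C=shot('top','top8');cv2.imwrite('pics/t8.png',cv2.resize(p[140:200,220:300],(800,600),interpolation=cv2.INTER_CUBIC)[...,::-1])
E
```

```text
eef_pos: [0.6042, 0.1366, 0.106]
force: [-0.3, -1.4, 1.3]
[-0.25849929 -1.38510162  1.30743653] [-0.31695151 -0.02882912  0.00856676] 22.3167
```

View pics/t8.png

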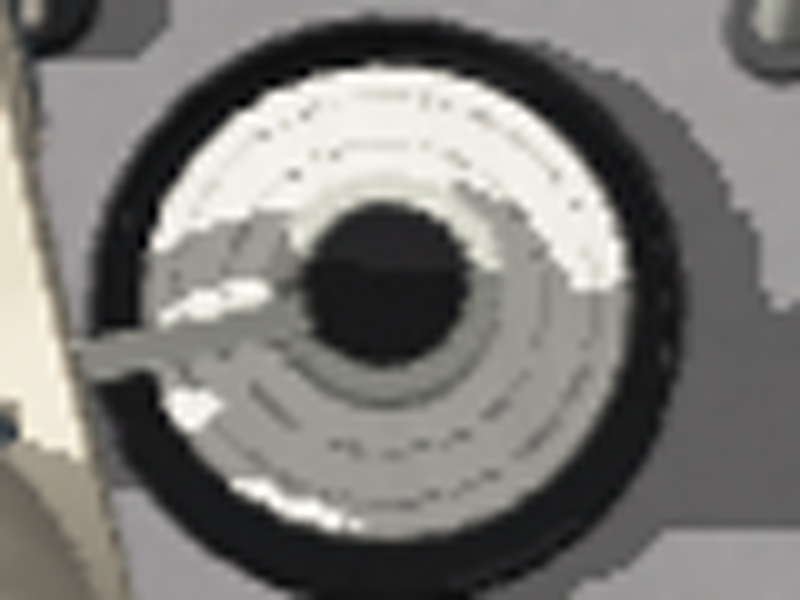

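```bash
python3 -m jog '[{"tx":0,"ty":0,"tz":-0.02,"yaw":0,"gripper":0},{"tx":-0.001,"ty":0,"tz":-0.04,"yaw":0,"gripper":0},{"tx":-0.002,"ty":0,"tz":-0.06,"yaw":0,"gripper":0},{"tx":-0.004,"ty":0,"tz":-0.08,"yaw":0,"gripper":0},{"tx":-0.006,"ty":0,"tz":-0.1,"yaw":0,"gripper":0},{"tx":-0.008,"ty":0,"tz":-0.12,"yaw":0,"gripper":0},{"tx":-0.011,"ty":0,"tz":-0.15,"yaw":0,"gripper":0},{"tx":-0.015,"ty":0,"tz":-0.173,"yaw":0,"gripper":0},{"tx":-0.015,"ty":0,"tz":-0.173,"yaw":0,"gripper":0},{"tx":-0.015,"ty":0,"tz":-0.173,"yaw":0,"gripper":0}]'  | sed -n '2p;4,6p'
python3 -c "
from h import *
s=env.state();print(s['force'],s['moment'])"
```

```text
eef_pos: [0.6045, 0.1348, 0.1322]
force: [-2.1, 2.2, -4.1]
width: 0.217
gripper_force: 58.8
[-2.11235006  2.17400483 -4.0630591 ] [ 0.57032469  0.31340868 -0.10326969]
```

```bash
python3 -m jog '[{"tx":-0.004,"ty":0,"tz":-0.02,"yaw":0,"gripper":0},{"tx":-0.008,"ty":0,"tz":-0.04,"yaw":0,"gripper":0},{"tx":-0.012,"ty":0,"tz":-0.06,"yaw":0,"gripper":0},{"tx":-0.019,"ty":0,"tz":-0.084,"yaw":0,"gripper":0},{"tx":-0.024,"ty":0,"tz":-0.105,"yaw":0,"gripper":0},{"tx":-0.03,"ty":0,"tz":-0.125,"yaw":0,"gripper":0},{"tx":-0.037,"ty":0,"tz":-0.145,"yaw":0,"gripper":0},{"tx":-0.045,"ty":0,"tz":-0.167,"yaw":0,"gripper":0},{"tx":-0.045,"ty":0,"tz":-0.167,"yaw":0,"gripper":0},{"tx":-0.045,"ty":0,"tz":-0.167,"yaw":0,"gripper":0}]'  | sed -n '2p;4,6p'
python3 - <<'E'
from h import *
s=env.state();print(s['force'],s['moment'],s['t'])
p,d,C=shot('top','top9');P=cloud("top",d);P0=cloud("top",np.load("pics/top8.npz")["d"])
for nm,Q,I in (("b",P0,np.load("pics/top8.npz")["p"]),("a",P,p)):
    w=Q[...,:2]-[.6326,-.0145];k=(np.hypot(w[...,0],w[...,1])<.024)&(Q[...,2]>.1)&(Q[...,2]<.15)
    A=np.c_[w[k],np.ones(k.sum())];print(nm,k.sum(),np.linalg.lstsq(A,Q[k][:,2],rcond=None)[0])
E
```

```text
eef_pos: [0.6064, 0.1282, 0.1575]
force: [0.5, 2.2, -3.5]
width: 0.212
gripper_force: 58.7
[ 0.51587111  2.17451046 -3.461978  ] [ 0.61403071 -0.09323575  0.10762152] 24.0333
b 186 [ 0.02072686 -0.028218    0.12130051]
a 186 [-0.00180948  0.04313863  0.12066068]
```

```bash
python3 -m jog '[{"tx":-0.008,"ty":0,"tz":-0.02,"yaw":0,"gripper":0},{"tx":-0.016,"ty":0,"tz":-0.04,"yaw":0,"gripper":0},{"tx":-0.024,"ty":0,"tz":-0.06,"yaw":0,"gripper":0},{"tx":-0.033,"ty":0,"tz":-0.08,"yaw":0,"gripper":0},{"tx":-0.042,"ty":0,"tz":-0.1,"yaw":0,"gripper":0},{"tx":-0.05,"ty":0,"tz":-0.115,"yaw":0,"gripper":0},{"tx":-0.057,"ty":0,"tz":-0.13,"yaw":0,"gripper":0},{"tx":-0.057,"ty":0,"tz":-0.13,"yaw":0,"gripper":0},{"tx":-0.057,"ty":0,"tz":-0.13,"yaw":0,"gripper":0},{"tx":-0.057,"ty":0,"tz":-0.13,"yaw":0,"gripper":0}]'  | sed -n '2p;4,6p'
cat > cap.py <<'E'
from h import *
import sys
s=env.state();print(s['force'],s['moment'],s['t'])
p,d,C=shot('top',sys.argv[1]);Q=cloud("top",d)
w=Q[...,:2]-[.6326,-.0145];k=(np.hypot(w[...,0],w[...,1])<.024)&(Q[...,2]>.1)&(Q[...,2]<.15)
A=np.c_[w[k],np.ones(k.sum())];print(k.sum(),np.linalg.lstsq(A,Q[k][:,2],rcond=None)[0])
E
python3 cap.py top10
```

```text
eef_pos: [0.6077, 0.1198, 0.1767]
force: [-0.7, 4.4, -2.0]
width: 0.211
gripper_force: 58.8
[-0.716592    4.37693658 -1.95698229] [ 1.03079725 -0.07027558  0.08663531] 24.9167
181 [0.028986   0.02523235 0.12004893]
```

```bash
cat > slope.py <<'E'
from h import *
import sys
Q=cloud("top",np.load(f"pics/{sys.argv[1]}.npz")["d"])
hub=np.array([.6326,-.0145]);dd=np.array([.191,-.982]);nn=np.array([.982,.191])
w=Q[...,:2]-hub;r=-(w@dd);n=w@nn
for lo in np.arange(-.03,.13,.008):
    k=(r>lo)&(r<lo+.008)&(np.abs(n)<.018);print(round(lo*1000),sorted((Q[k][:,2]*1000).round(0).astype(int).tolist())[::-1][:8],(n[k][np.argsort(-Q[k][:,2])[:4]]*1000).round(0).tolist())
E
python3 slope.py top10; python3 slope.py top0 | head -9
```

```text
-30 [125, 124, 123, 123, 122, 122, 122, 121] [2.0, -4.0, 14.0, -14.0]
-22 [125, 125, 123, 123, 122, 122, 121, 121] [5.0, 10.0, -9.0, 9.0]
-14 [124, 123, 122, 122, 122, 122, 122, 122] [-16.0, -6.0, 1.0, -16.0]
-6 [125, 125, 123, 123, 122, 122, 122, 121] [-12.0, 4.0, 15.0, 15.0]
2 [125, 125, 125, 124, 124, 123, 123, 122] [-10.0, 16.0, 4.0, 6.0]
10 [124, 124, 124, 123, 123, 123, 123, 123] [15.0, -1.0, -17.0, 12.0]
18 [124, 123, 123, 123, 123, 122, 122, 122] [4.0, -12.0, -2.0, 8.0]
26 [124, 124, 122, 121, 121, 121, 121, 121] [-18.0, 12.0, -16.0, 6.0]
34 [128, 126, 126, 125, 125, 123, 122, 122] [-3.0, 4.0, -6.0, -4.0]
42 [132, 132, 130, 129, 129, 129, 127, 126] [-2.0, 1.0, 1.0, -8.0]
50 [137, 135, 135, 134, 133, 131, 131, 130] [1.0, 5.0, -5.0, -2.0]
58 [140, 140, 139, 138, 137, 137, 136, 133] [-5.0, 5.0, -0.0, -3.0]
66 [559, 559, 559, 557, 553, 553, 553, 552] [9.0, 0.0, -2.0, -10.0]
74 [585, 585, 584, 583, 581, 581, 580, 579] [-16.0, -17.0, -13.0, -18.0]
82 [585, 584, 583, 583, 582, 581, 581, 581] [-17.0, -16.0, -15.0, -16.0]
90 [583, 583, 582, 581, 580, 580, 578, 577] [-16.0, -17.0, -12.
[... 207 characters left out ...]
, -8.0]
122 [568, 567, 566, 565, 565, 564, 564, 564] [-7.0, 2.0, -13.0, 10.0]
-30 [124, 124, 123, 123, 123, 123, 122, 122] [7.0, -0.0, 2.0, 0.0]
-22 [126, 125, 123, 122, 122, 122, 122, 120] [0.0, -8.0, -5.0, 8.0]
-14 [127, 127, 126, 124, 123, 123, 123, 122] [12.0, 15.0, 16.0, 2.0]
-6 [126, 124, 123, 123, 122, 122, 122, 122] [-5.0, 9.0, -10.0, -11.0]
2 [123, 123, 123, 122, 122, 122, 121, 121] [-16.0, 10.0, -15.0, -6.0]
10 [124, 124, 124, 123, 123, 122, 122, 122] [1.0, -14.0, 6.0, -1.0]
18 [123, 123, 123, 123, 123, 122, 122, 122] [11.0, -12.0, 8.0, -2.0]
26 [126, 124, 123, 122, 121, 121, 120, 120] [-14.0, 12.0, -1.0, -13.0]
34 [124, 122, 118, 118, 116, 115, 113, 113] [11.0, 14.0, -11.0, -15.0]
```

```bash
python3 -m jog '[{"tx":-0.004,"ty":0,"tz":0,"yaw":0,"gripper":0},{"tx":-0.008,"ty":0,"tz":0,"yaw":0,"gripper":0},{"tx":-0.012,"ty":0,"tz":0,"yaw":0,"gripper":0},{"tx":-0.016,"ty":0,"tz":0,"yaw":0,"gripper":0},{"tx":-0.02,"ty":0,"tz":0,"yaw":0,"gripper":0},{"tx":-0.024,"ty":0,"tz":0,"yaw":0,"gripper":0},{"tx":-0.028,"ty":0,"tz":0,"yaw":0,"gripper":0},{"tx":-0.03,"ty":0,"tz":0,"yaw":0,"gripper":0},{"tx":-0.03,"ty":0,"tz":0,"yaw":0,"gripper":0},{"tx":-0.03,"ty":0,"tz":0,"yaw":0,"gripper":0}]'  | sed -n '2p;4,6p'
python3 cap.py top11;python3 slope.py top11 | sed -n '5,13p'
```

```text
eef_pos: [0.6084, 0.1178, 0.1774]
force: [-2.6, 13.7, 4.4]
width: 0.211
gripper_force: 59.3
[-2.63897063 13.66574552  4.4261409 ] [2.82303359 0.52251212 0.01906779] 25.8
184 [-0.00693366  0.05391712  0.12037296]
2 [128, 126, 126, 125, 124, 124, 124, 123] [-4.0, 10.0, -3.0, -1.0]
10 [125, 125, 125, 125, 124, 124, 123, 123] [2.0, 9.0, -2.0, 14.0]
18 [126, 126, 125, 124, 124, 123, 123, 122] [3.0, -6.0, -9.0, -3.0]
26 [125, 122, 121, 121, 121, 120, 120, 119] [11.0, 10.0, -17.0, -3.0]
34 [128, 128, 127, 125, 124, 124, 123, 122] [-6.0, 0.0, -3.0, -6.0]
42 [131, 130, 130, 129, 129, 128, 127, 127] [0.0, 4.0, -2.0, -1.0]
50 [139, 135, 135, 134, 134, 133, 133, 131] [4.0, -5.0, 4.0, -1.0]
58 [143, 141, 141, 140, 140, 139, 139, 137] [-6.0, 2.0, 4.0, 5.0]
66 [579, 577, 576, 572, 571, 569, 566, 564] [-10.0, -7.0, -5.0, 3.0]
```

```bash
cat > fitb.py <<'E'
from h import *
import sys
f=np.load(f"pics/{sys.argv[1]}.npz");Q=cloud("top",f["d"]);p=f["p"].astype(int)
hub=np.array([.6326,-.0145]);dd=np.array([.191,-.982]);nn=np.array([.982,.191])
w=Q[...,:2]-hub;r=-(w@dd);n=w@nn
k=(r>.038)&(r<.068)&(np.abs(n)<.012)&(Q[...,2]>.118)&(Q[...,2]<.2)
x=r[k];z=Q[k][:,2]
for _ in range(4):
    c=np.polyfit(x,z,1);e=z-np.polyval(c,x);m=np.abs(e)<.003;x,z=x[m],z[m]
print(len(x),"slope",c,"deg",np.degrees(np.arctan(c[0])),"z top at r=26,36,50 (bias -1mm)",[round(np.polyval(c,a)-.001,4) for a in(.026,.036,.05)],"n mean",n[k].mean())
th=np.arctan(c[0]);# tip bottom corner at floor .1085
print("r of bottom line at floor",(.1085+.0026/np.cos(th)-c[1]+.001)/c[0])
s=env.state();t=np.array(s["eef_pos"]);R=-(t[:2]-hub)@dd;print("tcp r",R,"tcp z",t[2],"axis z at tcp r",np.polyval(c,R)-.001-.0013/np.cos(th))
E
python3 fitb.py top10; python3 fitb.py top11; python3 fitb.py top9
```

```text
34 slope [0.49657387 0.10533039] deg 26.407793710377355 z top at r=26,36,50 (bias -1mm) [np.float64(0.1172), np.float64(0.1222), np.float64(0.1292)] n mean -0.0007478009735824037
r of bottom line at floor 0.014242649643088195
tcp r 0.1344993870686148 tcp z 0.17736960720570832 axis z at tcp r 0.1696678109685385
33 slope [0.53622673 0.10380631] deg 28.201398803506873 z top at r=26,36,50 (bias -1mm) [np.float64(0.1167), np.float64(0.1221), np.float64(0.1296)] n mean -0.0007115542596459709
r of bottom line at floor 0.016119864710536322
tcp r 0.1344993870686148 tcp z 0.17736960720570832 axis z at tcp r 0.17345337116037232
35 slope [0.40162498 0.10461132] deg 21.881626820403152 z top at r=26,36,50 (bias -1mm) [np.float64(0.1141), np.float64(0.1181), np.float64(0.1237)] n mean -0.0003478091944304368
r of bottom line at floor 0.019148564566297276
tcp r 0.1344993870686148 tcp z 0.17736960720570832 axis z at tcp r 0.15622870017856821
```

```bash
cat > rear.py <<'E'
from h import *
import sys
p,d,C=shot("wrist",sys.argv[1]);Q=cloud("wrist",d,C)
s=env.state();t=np.array(s["eef_pos"]);R=np.array(s["orientation"])
q=(Q-t)@R  # tool frame: x back along knife, y lateral, z down
hue=cv2.cvtColor(p,cv2.COLOR_RGB2HSV)
k=(np.abs(q[...,1])<.008)&(q[...,0]>.012)&(q[...,0]<.09)&(np.abs(q[...,2])<.07)&(d>0)
for lo in np.arange(.012,.09,.006):
    m=k&(q[...,0]>lo)&(q[...,0]<lo+.006)
    if m.sum()>5: print(round(lo*1000),m.sum(),"up mm",np.round(np.percentile(-q[m][:,2]*1000,[10,50,90]),1),"col",np.median(p[m],0).astype(int))
E
python3 rear.py w11
```

```text
12 305 up mm [15.9 17.5 18.8] col [163 126  92]
18 333 up mm [19.3 20.7 22.1] col [160 124  90]
24 379 up mm [22.6 24.  25.6] col [159 123  90]
30 422 up mm [25.9 27.5 29.1] col [159 124  89]
36 485 up mm [29.3 30.7 32.2] col [161 125  90]
42 540 up mm [32.5 33.9 35.5] col [160 125  91]
48 637 up mm [35.8 37.3 38.8] col [160 125  91]
54 734 up mm [39.3 40.7 41.9] col [163 127  93]
60 876 up mm [37.5 40.8 42.3] col [245 220 158]
66 322 up mm [32.1 34.6 36.7] col [245 219 157]
```

```bash
python3 -m jog '[{"tx":-0.004,"ty":0,"tz":0,"yaw":0,"gripper":0},{"tx":-0.008,"ty":0,"tz":0,"yaw":0,"gripper":0},{"tx":-0.012,"ty":0,"tz":0,"yaw":0,"gripper":0},{"tx":-0.016,"ty":0,"tz":0,"yaw":0,"gripper":0},{"tx":-0.02,"ty":0,"tz":0,"yaw":0,"gripper":0},{"tx":-0.024,"ty":0,"tz":0,"yaw":0,"gripper":0},{"tx":-0.028,"ty":0,"tz":0,"yaw":0,"gripper":0},{"tx":-0.028,"ty":0,"tz":0,"yaw":0,"gripper":0},{"tx":-0.028,"ty":0,"tz":0,"yaw":0,"gripper":0},{"tx":-0.028,"ty":0,"tz":0,"yaw":0,"gripper":0}]'  | sed -n '2p;4,6p'
python3 cap.py top12;python3 rear.py w12
```

```text
eef_pos: [0.6092, 0.1108, 0.1765]
force: [-0.9, 0.0, -0.8]
width: 0.208
gripper_force: 58.8
[-0.89193155  0.03000925 -0.77440437] [-0.0026024   0.0298823  -0.01456838] 26.7333
195 [0.10681847 0.22644086 0.12389883]
12 312 up mm [15.5 16.8 18.2] col [171 132  96]
18 332 up mm [18.5 19.9 21.2] col [167 129  94]
24 383 up mm [21.5 22.9 24.4] col [167 130  94]
30 424 up mm [24.6 26.1 27.6] col [167 129  94]
36 478 up mm [27.7 29.1 30.5] col [169 131  94]
42 541 up mm [30.8 32.2 33.5] col [168 130  94]
48 615 up mm [33.9 35.3 36.7] col [167 130  94]
54 699 up mm [36.9 38.3 39.6] col [169 131  95]
60 841 up mm [37.3 39.3 40.5] col [245 219 157]
66 386 up mm [30.9 33.4 35.7] col [245 220 158]
```

```bash
python3 -m jog '[{"tx":0.05,"ty":0,"tz":0,"yaw":0,"gripper":0},{"tx":0.1,"ty":0,"tz":0,"yaw":0,"gripper":0},{"tx":0.18,"ty":0,"tz":0,"yaw":0,"gripper":0},{"tx":0.27,"ty":0,"tz":0,"yaw":0,"gripper":0},{"tx":0.38,"ty":0,"tz":-0.03,"yaw":0,"gripper":0},{"tx":0.5,"ty":0,"tz":-0.06,"yaw":0,"gripper":0},{"tx":0.65,"ty":0,"tz":-0.1,"yaw":0,"gripper":0},{"tx":0.8,"ty":0,"tz":-0.1,"yaw":0,"gripper":0},{"tx":0.95,"ty":0,"tz":-0.1,"yaw":0,"gripper":0},{"tx":1,"ty":0,"tz":-0.1,"yaw":0,"gripper":0}]'  | sed -n '2p;4,6p'
python3 cap.py top13;python3 rear.py w13 | sed -n '1p;4p;8,9p'
```

```text
eef_pos: [0.5793, 0.2623, 0.1917]
force: [-0.4, 0.4, -1.9]
width: 0.211
gripper_force: 58.8
[-0.38068837  0.39060632 -1.92782878] [-0.04924899 -0.00571164 -0.01793297] 27.6667
189 [0.15643876 0.17615176 0.12317635]
12 308 up mm [14.6 16.  17.4] col [174 133  97]
30 409 up mm [24.  25.2 26.7] col [170 131  95]
54 664 up mm [36.2 37.5 39. ] col [170 132  96]
60 788 up mm [38.8 39.7 40.6] col [226 179 128]
```

```bash
cat > cap2.py <<'E'
from h import *
import sys
for nm in sys.argv[1:]:
    f=np.load(f"pics/{nm}.npz");p=f["p"].astype(int);Q=cloud("top",f["d"])
    m=np.zeros((384,512),np.uint8);m[150:188,240:280]=(p.sum(2)<170)[150:188,240:280]
    n,l,s,c=cv2.connectedComponentsWithStats(m);k=1+np.argmax(s[1:,4]);b=(l==k).astype(np.uint8)
    e=cv2.erode(b,np.ones((3,3)))>0;q=Q[e];w=q[:,:2]-q[:,:2].mean(0)
    c2=np.linalg.lstsq(np.c_[w,np.ones(len(w))],q[:,2],rcond=None)[0]
    print(nm,s[k],c[k].round(2),"n",len(q),"mean",q.mean(0).round(4),"med z",np.median(q[:,2]).round(4),"slope",c2[:2].round(3))
E
python3 cap2.py top0 top2 top5 top8 top12 top13
```

```text
top0 [250 161  17  15 189] [258.14 168.2 ] n 130 mean [ 0.6319 -0.0124  0.12  ] med z 0.1199 slope [-0.028 -0.004]
top2 [250 161  17  15 190] [258.12 168.23] n 131 mean [ 0.6317 -0.0123  0.1203] med z 0.1202 slope [ 0.002 -0.015]
top5 [249 161  18  16 201] [257.74 168.43] n 133 mean [ 0.6263 -0.012   0.1389] med z 0.1201 slope [-3.467 -0.083]
top8 [250 161  17  16 195] [258.07 168.27] n 131 mean [ 0.6316 -0.0123  0.1214] med z 0.1214 slope [-0.014 -0.058]
top12 [251 160  16  16 194] [258.4  167.93] n 133 mean [ 0.6312 -0.0134  0.1247] med z 0.1248 slope [0.007 0.211]
top13 [249 161  17  16 199] [257.72 168.33] n 135 mean [ 0.6284 -0.0119  0.1329] med z 0.1238 slope [-3.262 -0.017]
```

```bash
python3 -m jog '[{"tx":0.1,"ty":-0.04,"tz":0,"yaw":0,"gripper":0},{"tx":0.2,"ty":-0.08,"tz":0.05,"yaw":0,"gripper":0},{"tx":0.3,"ty":-0.12,"tz":0.15,"yaw":0,"gripper":0},{"tx":0.36,"ty":-0.12,"tz":0.3,"yaw":0,"gripper":0},{"tx":0.36,"ty":-0.12,"tz":0.45,"yaw":0,"gripper":0},{"tx":0.36,"ty":-0.12,"tz":0.58,"yaw":0,"gripper":0},{"tx":0.36,"ty":-0.12,"tz":0.68,"yaw":0,"gripper":0},{"tx":0.36,"ty":-0.12,"tz":0.745,"yaw":0,"gripper":0},{"tx":0.36,"ty":-0.12,"tz":0.745,"yaw":0,"gripper":0},{"tx":0.36,"ty":-0.12,"tz":0.745,"yaw":0,"gripper":0}]'  | sed -n '2p;4,6p'
python3 rear.py w14 | sed -n '1p;4p;8,9p'; python3 cap2.py top0; python3 cap.py top14;python3 cap2.py top14
```

```text
eef_pos: [0.5525, 0.3074, 0.0797]
force: [0.4, -0.4, -0.5]
width: 0.209
gripper_force: 58.8
12 323 up mm [14.4 16.1 17.9] col [165 127  92]
30 421 up mm [23.8 25.2 26.7] col [162 126  91]
54 694 up mm [36.  37.6 39. ] col [165 127  93]
60 819 up mm [36.1 38.4 39.6] col [244 215 153]
top0 [250 161  17  15 189] [258.14 168.2 ] n 130 mean [ 0.6319 -0.0124  0.12  ] med z 0.1199 slope [-0.028 -0.004]
[-0.47183577 -0.14550942 -1.18325448] [-0.016739    0.01698862  0.01457265] 28.65
185 [0.13925188 0.10750133 0.12332436]
top14 [251 161  15  16 192] [257.98 168.23] n 134 mean [ 0.6262 -0.0118  0.1421] med z 0.1236 slope [-3.458 -0.064]
```

```bash
python3 -m jog '[{"tx":0,"ty":0,"tz":0.03,"yaw":0,"gripper":0},{"tx":0,"ty":0,"tz":0.06,"yaw":0,"gripper":0},{"tx":0,"ty":0,"tz":0.09,"yaw":0,"gripper":0},{"tx":0.015,"ty":0,"tz":0.13,"yaw":0,"gripper":0},{"tx":0.03,"ty":0,"tz":0.165,"yaw":0,"gripper":0},{"tx":0.045,"ty":0,"tz":0.2,"yaw":0,"gripper":0},{"tx":0.057,"ty":0,"tz":0.235,"yaw":0,"gripper":0},{"tx":0.067,"ty":0,"tz":0.27,"yaw":0,"gripper":0},{"tx":0.078,"ty":0,"tz":0.305,"yaw":0,"gripper":0},{"tx":0.078,"ty":0,"tz":0.305,"yaw":0,"gripper":0}]'  | sed -n '2p;4,6p'
python3 rear.py w15 | sed -n '1p;4p;8,9p'
```

```text
eef_pos: [0.5497, 0.3195, 0.0328]
force: [0.2, -0.4, 1.5]
width: 0.211
gripper_force: 61.5
12 348 up mm [11.8 12.8 13.7] col [205 157 113]
30 422 up mm [15.9 17.  18. ] col [203 156 112]
54 570 up mm [21.5 22.6 23.6] col [206 158 113]
60 627 up mm [22.  23.2 24.3] col [228 182 129]
```

```bash
python3 -m jog '[{"tx":0.005,"ty":0,"tz":0.03,"yaw":0,"gripper":0},{"tx":0.01,"ty":0,"tz":0.06,"yaw":0,"gripper":0},{"tx":0.014,"ty":0,"tz":0.09,"yaw":0,"gripper":0},{"tx":0.018,"ty":0,"tz":0.12,"yaw":0,"gripper":0},{"tx":0.02,"ty":0,"tz":0.14,"yaw":0,"gripper":0},{"tx":0.022,"ty":0,"tz":0.15,"yaw":0,"gripper":0},{"tx":0.022,"ty":0,"tz":0.16,"yaw":0,"gripper":0},{"tx":0.022,"ty":0,"tz":0.16,"yaw":0,"gripper":0},{"tx":0.022,"ty":0,"tz":0.16,"yaw":0,"gripper":0},{"tx":0.022,"ty":0,"tz":0.16,"yaw":0,"gripper":0}]'  | sed -n '2p;4,6p'
python3 rear.py w16 | sed -n '1p;4p;8,9p'
```

```text
eef_pos: [0.5496, 0.3226, 0.0102]
force: [-0.3, -1.0, 2.7]
width: 0.212
gripper_force: 62.3
12 368 up mm [10.1 11.  11.8] col [222 175 124]
30 414 up mm [11.4 12.3 13.2] col [221 174 124]
54 508 up mm [13.  14.  14.7] col [223 175 125]
60 582 up mm [-9.3 12.9 14.6] col [237 197 139]
```

```bash
python3 -m jog '[{"tx":0,"ty":0,"tz":0.01,"yaw":0,"gripper":0},{"tx":0,"ty":0,"tz":0.02,"yaw":0,"gripper":0},{"tx":0,"ty":0,"tz":0.02,"yaw":0,"gripper":0},{"tx":0,"ty":0,"tz":0.02,"yaw":0,"gripper":0},{"tx":0,"ty":0,"tz":0.02,"yaw":0,"gripper":0.3},{"tx":0,"ty":0,"tz":0.02,"yaw":0,"gripper":0.6},{"tx":0,"ty":0,"tz":0.02,"yaw":0,"gripper":0.6},{"tx":0,"ty":0,"tz":0.02,"yaw":0,"gripper":0.6},{"tx":0,"ty":0,"tz":0.02,"yaw":0,"gripper":0.6},{"tx":0,"ty":0,"tz":0.02,"yaw":0,"gripper":0.6}]'  | sed -n '2p;4,6p'
python3 -m jog '[{"tx":0,"ty":0,"tz":-0.1,"yaw":0,"gripper":0.6},{"tx":0,"ty":0,"tz":-0.3,"yaw":0,"gripper":0.6},{"tx":0,"ty":0,"tz":-0.5,"yaw":0,"gripper":0.6},{"tx":0,"ty":0,"tz":-0.7,"yaw":0,"gripper":0.6},{"tx":0.2,"ty":0,"tz":-1,"yaw":0,"gripper":0.6},{"tx":0.4,"ty":0,"tz":-1,"yaw":0,"gripper":0.6},{"tx":0.6,"ty":0,"tz":-1,"yaw":0,"gripper":0.6},{"tx":0.6,"ty":0,"tz":-1,"yaw":0,"gripper":0.6},{"tx":0.6,"ty":0,"tz":-1,"yaw":0,"gripper":0.6},{"tx":0.6,"ty":0,"tz":-1,"yaw":0,"gripper":0.6}]'  | sed -n '2p;4,6p'
python3 - <<'E'
from h import *
f0=np.load("pics/top0.npz")["d"];Z=[]
for i in range(6):
    p,d,C=shot("top",f"topF{i}");Z.append(d)
D=np.median(np.array(Z),0);Q=cloud("top",D);Q0=cloud("top",f0)
for nm,A in(("before",Q0),("after",Q)):
    w=A[...,:2]-[.6322,-.0135];k=(np.hypot(w[...,0],w[...,1])<.022)&(A[...,2]<.15)
    c=np.linalg.lstsq(np.c_[w[k],np.ones(k.sum())],A[k][:,2],rcond=None)[0];print(nm,k.sum(),c.round(4),np.median(A[k][:,2]))
    q=A.reshape(-1,3);w=q[:,:2]-[.461,.001];s=w@[.997,-.075];t=w@[.075,.997]
    for sd in(-1,1):
        kk=(np.abs(t)<.13)&(t*sd>.05)&(s>-.012)&(s<-.004)&(q[:,2]>.05);print(" bar",sd,q[kk,2].mean().round(4))
# knife
hs=cv2.cvtColor(p,cv2.COLOR_RGB2HSV)
k=(Q[...,2]>.005)&(Q[...,2]<.04)&(Q[...,0]>.5)&(Q[...,0]<.62)&(Q[...,1]>.165)&(Q[...,1]<.42)
m=k.astype(np.uint8);n,l,s,c=cv2.connectedComponentsWithStats(m)
for i in range(1,n):
    if s[i,4]>30: q=Q[l==i];print("knife",len(q),cv2.minAreaRect((q[:,:2]*1000).astype(np.float32)),np.percentile(q[:,2],[5,50,95]).round(4), [q[(q[:,1]>y)&(q[:,1]<y+.02),2].mean().round(4) for y in np.arange(.18,.4,.02)])
print(env.state()["t"])
E
python3 cap2.py topF5
```

```text
eef_pos: [0.5494, 0.3225, 0.0068]
force: [0.2, 0.7, -0.8]
width: 0.599
gripper_force: 0.0
eef_pos: [0.5318, 0.4104, 0.1564]
force: [-0.2, -0.1, 0.7]
width: 0.604
gripper_force: 0.0
before 156 [ 0.015  -0.0025  0.12  ] 0.11991158025262905
 bar -1 0.0794
 bar 1 0.0796
after 161 [0.1678 0.0818 0.1238] 0.12387585764620601
 bar -1 0.0717
 bar 1 0.0712
knife 346 ((555.1284790039062, 283.52618408203125), (20.41676902770996, 213.95289611816406), 11.01714038848877) [0.0081 0.0144 0.0185] [np.float64(0.0105), np.float64(0.01), np.float64(0.01), np.float64(0.01), np.float64(0.0099), np.float64(0.0158), np.float64(0.0153), np.float64(0.0157), np.float64(0.0159), np.float64(0.0152), np.float64(0.0158), np.float64(nan)]
32.4333
topF5 [251 161  16  16 194] [258.06 168.21] n 135 mean [ 0.6311 -0.0121  0.1238] med z 0.1238 slope [0.169 0.099]<stdin>:17: RuntimeWarning: Mean of empty slice.
  ret = ret.dtype.type(ret / rcount)
```

Run:
```python
from h import *
hub=np.array([.6322,-.0135])
def m(Ds):
    Q=cloud("top",np.median(np.array(Ds),0));w=Q[...,:2]-hub;r=np.hypot(w[...,0],w[...,1]);z=Q[...,2]
    cap=(r<.021)&(z<.15);disc=(r>.045)&(r<.07)&(w[...,0]>-.03)&(z<.115)&(z>.095)
    return np.mean(z[cap]),np.mean(z[disc]),np.mean(z[(r>.03)&(r<.034)&(w[...,1]<0)&(z>.11)])
L=lambda n:np.load(f"pics/{n}.npz")["d"]
print(m([L("top0"),L("top2"),L("top8")]));print(m([L(f"topF{i}") for i in range(6)]))
s=env.state();print(s["force"],s["qvel"])
```

```text
(np.float64(0.1204380303024723), np.float64(0.1047523727512956), np.float64(0.11921531755616561))
(np.float64(0.12386388997900077), np.float64(0.10482130359417526), np.float64(0.11980677513382922))
[ 0.65119971  0.44966326 -0.09044748] [ 2.96572438e-01  4.87373654e-02 -2.44182438e-01 -3.95989864e-02
 -1.58649145e-02 -1.79906345e-04]
```

```bash
python3 -c "
from workcell import env
print(env.finish_job())"
```

```text
the job is handed in; nothing more can be done
None
```

The job is handed in, and no verdict came back. At about 32 s of the 64 s, the stop bar measured fully home and level. The dust cap was out of its seat, its centre about 3.4 to 3.9 mm up against the 3 mm needed. The knife lay flat on the bench, released. I kept clear of the jar, third hand, mug and ring stick but did not re-measure them at the end.

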